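# Swap the scrubber's head and hold it pressed home

## Task

Change the head of the power scrubber: put the round head that lies on the worktop away in the open drawer, standing on the drawer's floor, let go of it and push the drawer fully shut. Then take the oblong head from its holder, turn it until its cross-shaped stem meshes with the slots in the top of the upright drive unit, slide it all the way home, and finish while still holding it pressed down flush against the ejector spring (do not let go). Leave the other things on the worktop where they are.

Things in the scene. Friction and masses are not known exactly. Their poses are not given: they have to be found in the camera images.
- pad_c (a point): ROUND scrubbing head, grey plastic, loose on the worktop, stem UP: disc 56 mm across, 20 mm thick, on it a cross-shaped (plus-section) stem 28 mm tall, fins 8 mm thick, 28 mm from fin tip to opposite fin tip, last 4 mm tapered; 70 to 140 g. This point: on its axis, half-way up (24 mm above its underside); z up, fins along its x and y axes.
- drawer_floor (a point): Centre of the drawer's inner floor (22 mm above the worktop); moves with the drawer. x points the way the drawer shuts, y across, z up. Tray inside 195 (x) by 218 mm (y), walls 56 mm high. Front panel: top edge 65 mm above this floor, outer face 118 mm from this point towards -x. Opened by d, the tray is uncovered for d - 6 mm behind its front wall.
- cab_drawer0 (a joint): Drawer opening in m: 0 shut, starts 0.12 to 0.15 open; about 1 N of friction, no catch.
- cab_drawer0_handle (a point): Middle of the drawer's steel bar handle (120 mm long along y, 35 mm out from the front, 62 mm above the worktop); moves with the drawer, axes as drawer_floor. The grey drawer unit is fixed, 240 x 260 mm, 100 mm high.
- scrub_c (a point): OBLONG scrubbing head: grey plastic block 76 (x) x 54 (y) x 30 mm (z), dark studs 10 mm tall on top, 100 to 200 g, loose in a holder, its stem hanging DOWN into the holder's tube. This point: centre of the block, 15 mm above its flat underside. Stem as on the round head, 28 mm down from the underside, fins along the block's x and y axes.
- scrub_shoulder (a point): Centre of the flat underside (shoulder) of the oblong head, where its stem begins; axes as scrub_c.
- stand: The oblong head's fixed holder: round foot 76 mm across with an upright white tube 42 mm across, 40 mm high; the block rests on the tube's rim. Origin under its centre on the worktop.
- socket_mouth (a point): Centre of the drive socket's mouth, z up: flat top of a square aluminium nose 36 x 36 mm, 120 mm above the worktop, on a fixed white drive unit 70 mm across (dock 90 mm) and 86 mm high. Cross-shaped hole: slots 10 mm wide, 30 mm end to end, 34 mm deep, along this point's x and y, so the stem meshes at every quarter turn. The nose turns about z only stiffly (0.2 N m).
- ejector (a joint): Travel in m of the spring plunger in the socket: 0 released, its top then 20 mm below the mouth; pushed down by the stem's tip; 0.008 when a head is fully home (shoulder on the nose). The spring pushes up with 2.5 N at first, 6.5 N at home, and lifts the head again if let go.
- mug: Bystander: red ceramic mug, 82 mm across, 95 mm high. Origin under its middle on the worktop.
- soapbox: Bystander: lidded white plastic soap box, 100 x 65 x 38 mm. Origin under its middle on the worktop.
- basket: Bystander: aluminium peg basket, 130 x 170 x 80 mm, with wooden pegs in it. Origin under its middle on the worktop.
- clothespeg: Bystander: one wooden clothes peg lying flat, 75 x 12 x 12 mm. Origin under its middle on the worktop.
- squeegee: Bystander: short squeegee lying flat, 200 mm blade, 18 mm high. Origin under its middle on the worktop.

How it is judged:
By the outcome, as a careful person would: the job done as asked, in the order asked, and still so for the second after the job is handed in, while the arm keeps its last pose, push and grip.
It also fails if it takes over 70 s, if anything falls off the work surface, if the arm or the gripper's body presses on something with over 40 N, if the wrist force passes 120 N, or if a joint passes its speed limit or range.

## Robot

A 6-joint arm with a two-finger parallel gripper is mounted at the origin on the work surface. World frame = base frame: x ahead of the robot, y to its left, z up, the work surface at z = 0. Lengths are in mm, angles in rad, forces in N, time in s.
With the tool pointing down it reaches from about 425 to 950 mm from the base axis. Payload 3.5 kg.
Tool frame: the origin (TCP) lies at the very end of the fingers, on their centre line; the grasp point (between the pads) lies 19 mm behind it; y points along the fingers, z is the direction in which the jaws open and shut, and the axes are right-handed (so a half turn about y gives the same grasp; the last joint's range is limited). The gripper opens to 85 mm and grips with 20 to 120 N. Pads are 22 mm wide; open, the fingers measure 114 mm over their backs; the gripper's body (76 mm by 85 mm) begins 54 mm behind the grasp point. The pads swing forward as they close: fully open they stand 13 mm farther back than shut.
Start: joints at [1.005, 0.286, 1.577, -0, 1.279, -0.15], TCP at [272.61, 617.486, 198.425] pointing down, gripper open.
Joint ranges: [-2.77, 2.77], [-0.9, 2.22], [0.21, 2.48], [-1.53, 4.67], [0.24, 2.81], [-2.84, 2.84]. Speed limits (rad/s): [2.79, 2.79, 3.14, 3.14, 3.14, 3.14].

## Interface

Orientations are given as [roll, pitch, yaw] about the fixed x, y, z axes, in that order (R = Rz(yaw) Ry(pitch) Rx(roll)).
In Python, from station import r gives the robot as it stands.
- The arm moves only by the shell command python3 -m inch 'ROWS' [OPENING] [FORCE]. ROWS is JSON, a list of rows, each a list of 6 numbers: the shift along the tool's x, y, z in mm, then the turn, a rotation vector about the tool's x, y, z in rad. A call has 1 to 5 rows; each row shifts and turns the commanded pose from where the row before left it, along the tool's axes as they then stand; what a row does not reach is not made up. A row lasts 1/10 s, in which the tool goes at most 50 mm and 8.59 degrees, less where a joint would pass 70% of its speed; a pose out of reach is approached as far as the arm can. A call with a gripper value outside its range is refused whole. OPENING is the opening, from 0 (shut) to 1 (fully open), set as the call begins (- or left out, the last holds). The fingers move at their own pace and stop on an object; FORCE is the grip in N (left out, the last holds). Time passes only in rows, so rows that do not move let the fingers close. It gives the time, the measured TCP pose, the force and the opening at its end, in the units of the state.
- r.read_state(): the state, without advancing time (a new reading comes with each control period).
- r.read_camera(name): name is "side" or "top"; returns the picture (384x512x3 uint8, red, green, blue); there is no depth.
- r.calibration(name): a dict with "intrinsics" (3x3 intrinsics, pixels), "world_from_camera" (4x4, takes a point from camera to world coordinates). Camera axes: x right, y down, z forward; pixel columns grow to the right and rows downward; lengths in mm; the calibration is good to about 2 mm. A picture is of the moment at which its call begins. calibration takes no time and is no camera call.
- r.job_done(): hands the job in, once; it reports no verdict.
The state is a dict: "time": time; "joints": joint angles; "qd": joint speeds; "joint_efforts": joint torques, N m; "tool_pos": TCP position; "orientation": TCP orientation; "wrist_force": force on the tool from outside, world axes, zero at the start; "ft_torque": the same for the moment, N m; "opening": finger opening in mm.
Only numpy, scipy, OpenCV 4.12 (cv2) and the standard library are available. Lean on these libraries where they do the work, as an engineer would, in place of code of your own. Each camera call takes 0.05 s, during which the arm holds its last target.

## Working session

There is one attempt and no reset: what is moved stays moved. The work goes in short steps, Python scripts to look and compute and a shell command to move; the robot and the scene stay as the last step left them, time stands still between calls to the robot, and variables do not carry over. Pictures are saved under pics/ and viewed, and the job is handed in when it is done.

```bash
ls; mkdir -p pics; python3 - <<'E'
from station import r
import cv2,json
s=r.read_state()
for k,v in s.items(): print(k,v)
for n in("side","top"):
    im=r.read_camera(n); cv2.imwrite(f"pics/{n}0.png",im[:,:,::-1])
    c=r.calibration(n); print(n,c)
E
```

```text
pics
time 0.0
joints [ 1.00497978e+00  2.87170591e-01  1.57818588e+00 -3.20224491e-05
  1.27861377e+00 -1.49988865e-01]
qd [-0.00275494  0.00083484 -0.00156074 -0.000636    0.00181393 -0.00141482]
joint_efforts [ 2.29833444e-03 -4.05966568e+01 -2.92635047e+01 -9.49661376e-05
  5.76973718e-03  6.55039628e-06]
tool_pos [272.23567851 616.85532555 197.03919164]
orientation [-1.57315180e+00  3.24975976e-04 -4.15818807e-01]
wrist_force [0.55482704 0.85884275 0.00096542]
ft_torque [0.11034707 0.00654813 0.01539525]
opening 85.57632138834556
side {'intrinsics': array([[352.10451505,   0.        , 252.82157237],
       [  0.        , 352.10451505, 187.9075164 ],
       [  0.        ,   0.        ,   1.        ]]), 'world_from_camera': array([[ 9.53006266e-01, -1.73745269e-01,  2.48176628e-01,
         3.30491158e+02],
       [-3.02745651e-01, -5.76315843e-01,  7.59081761e-01,
        -7.68861634e+02],
       [ 1.11412580e-02, -7.98544069e-01, -6.01833234e-01,
         6.61152481e+02],
       [ 0.00000000e+00,  0.00000000e+00,  0.00000000e+00,
         1.00000000e+00]])}
top {'intrinsics': array([[454.9564208 ,   0.        , 257.53676623],
       [  0.        , 454.9564208 , 192.68761384],
       [  0.        ,   0.        ,   1.        ]]), 'world_from_camera': array([[-2.89847495e-02, -9.85273094e-01,  1.68513541e-01,
         3.41483646e+02],
       [-9.99562614e-01,  2.95595327e-02,  9.02836683e-04,
        -7.72998691e+01],
       [-5.87072222e-03, -1.68413667e-01, -9.85698925e-01,
         1.34417810e+03],
       [ 0.00000000e+00,  0.00000000e+00,  0.00000000e+00,
         1.00000000e+00]])}
```

View pics/side0.png

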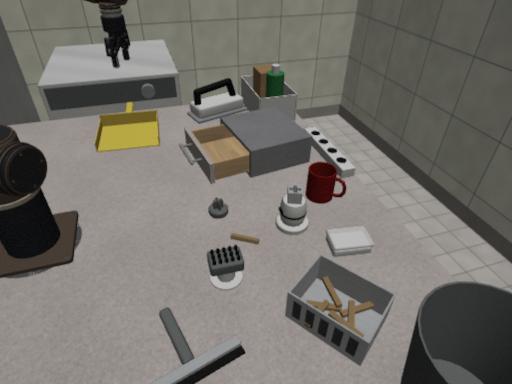

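View pics/top0.png

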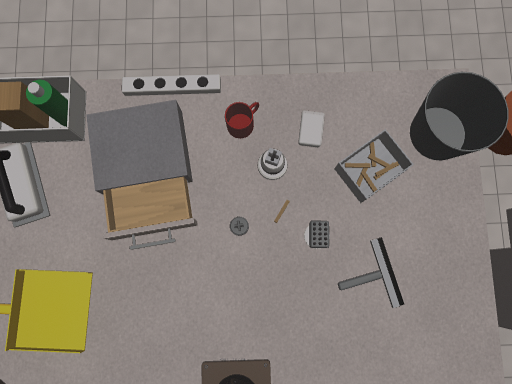

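```bash
cat > h.py <<'E'
from station import r
import numpy as np, cv2
C={n:r.calibration(n) for n in("side","top")}
def proj(n,p):
    c=C[n];T=np.linalg.inv(c["world_from_camera"]);q=T[:3,:3]@np.array(p,float)+T[:3,3];k=c["intrinsics"]@q;return k[:2]/k[2]
def ray(n,uv):
    c=C[n];W=c["world_from_camera"];d=W[:3,:3]@np.linalg.inv(c["intrinsics"])@np.array([uv[0],uv[1],1.]);return W[:3,3],d
def atz(n,uv,z):
    o,d=ray(n,uv);return o+d*(z-o[2])/d[2]
def tri(us,ut):
    A=[];b=[]
    for n,uv in(("side",us),("top",ut)):
        o,d=ray(n,uv);d=d/np.linalg.norm(d);P=np.eye(3)-np.outer(d,d);A.append(P);b.append(P@o)
    return np.linalg.lstsq(np.vstack(A),np.hstack(b),rcond=None)[0]
def snap(n,name,box=None,s=1):
    im=r.read_camera(n)[:,:,::-1]
    save(im,name,box,s); return im
def save(im,name,box=None,s=1):
    cv2.imwrite(f"pics/raw_{name}.png",im)
    if box: im=im[box[1]:box[3],box[0]:box[2]]
    cv2.imwrite(f"pics/{name}.png",cv2.resize(np.ascontiguousarray(im),None,fx=s,fy=s,interpolation=cv2.INTER_CUBIC))
E
python3 - <<'E'
from h import *
np.set_printoptions(precision=1,suppress=True)
for n in C: print(n,proj(n,[0,0,0]),proj(n,[272,617,198]))
for nm,a,b in [("drawerhandle",(188,152),(152,244)),("padc",(218,210),(239,226)),("scrub",(226,262),(319,234)),("socket",(294,190),(273,160))]:
    print(nm,tri(a,b))
t=cv2.imread("pics/top0.png");s=cv2.imread("pics/side0.png")
save(t,"t_draw",(80,90,260,260),4);save(t,"t_mid",(210,130,340,260),5);
save(s,"s_draw",(170,90,320,190),5);save(s,"s_mid",(190,170,320,300),5)
E
```

```text
side [ 35.5 243.6] [124.3  75.9]
top [236.2 395.5] [-21.1 307.4]
drawerhandle [428.1 222.6  68.2]
padc [472.4 -18.8  10.6]
scrub [ 439.3 -246.9   52.5]
socket [ 646.6 -123.   118.3]
```

View pics/t_draw.png

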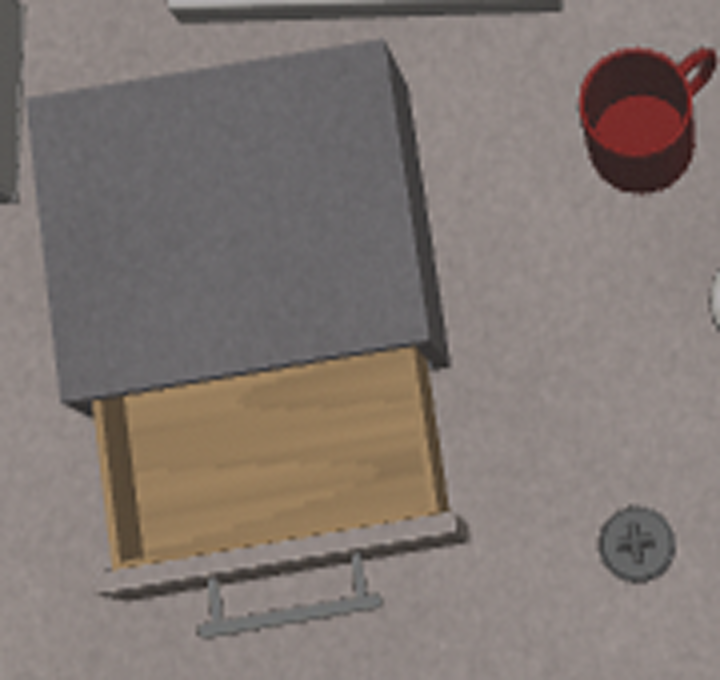

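View pics/t_mid.png

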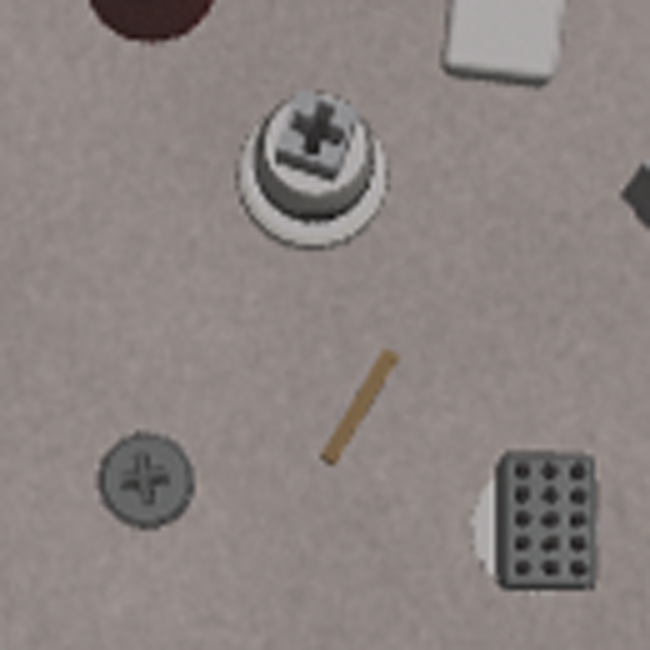

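View pics/s_draw.png

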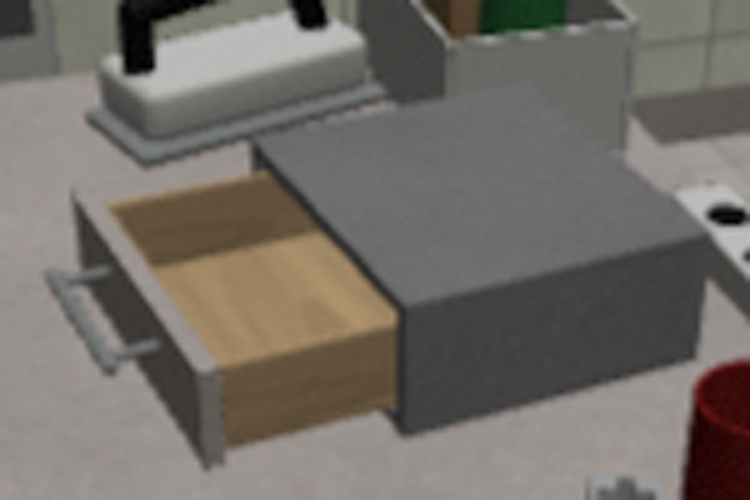

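View pics/s_mid.png

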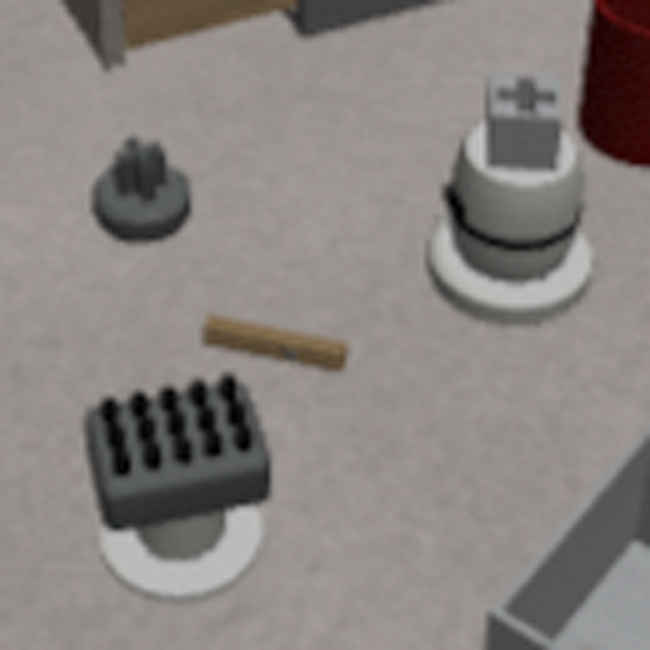

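```bash
python3 - <<'E'
from h import *
t=cv2.imread("pics/top0.png");s=cv2.imread("pics/side0.png")
def cr(im,b):
    return cv2.resize(im[b[1]:b[3],b[0]:b[2]],None,fx=12,fy=12,interpolation=cv2.INTER_CUBIC)
a=cr(t,(257,144,289,166+10)); b=cr(t,(223,210,255,242))
cv2.imwrite("pics/zt.png",np.hstack([a,b]))
a=cr(s,(280,178,312,210)); b=cr(s,(203,192,235,224))
cv2.imwrite("pics/zs.png",np.hstack([a,b]))
a=cr(t,(302,214,334,254)); b=cr(s,(205,242,245,290-8))
cv2.imwrite("pics/zb.png",np.hstack([a,b[:480]]))
E
```

```text
(no output)
```

View pics/zt.png

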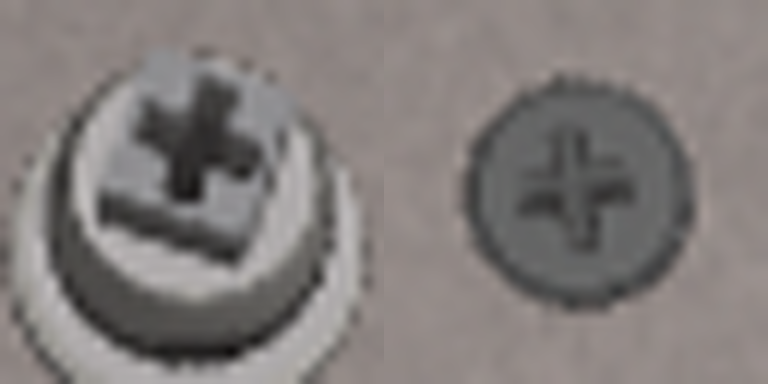

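View pics/zs.png

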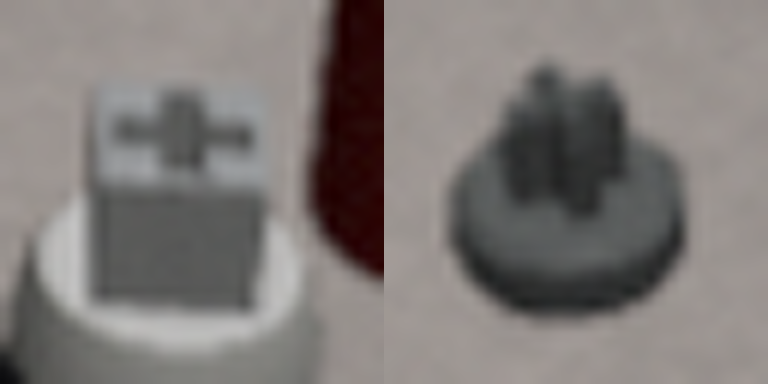

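View pics/zb.png

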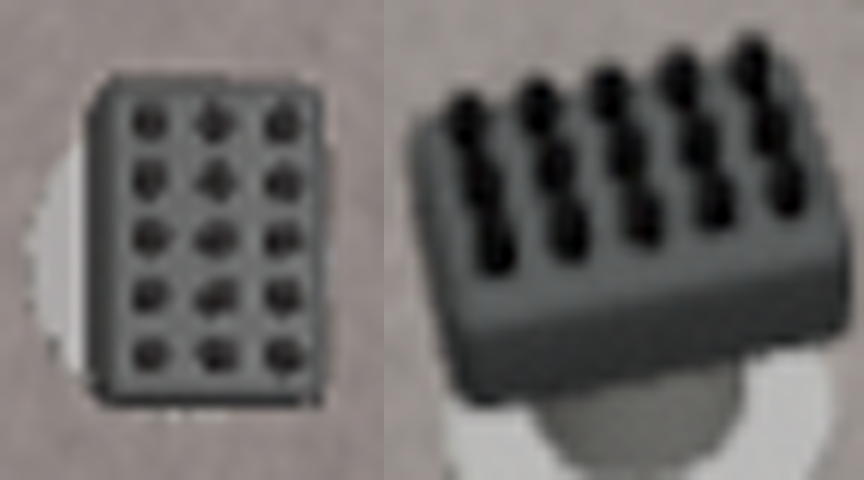

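```bash
cat > fit.py <<'E'
from h import *
from scipy.optimize import least_squares
def z2p(pts,off,s=12,dx=0):  # zoom crop coords -> image pixel
    return [((x-dx+.5)/s-.5+off[0],(y+.5)/s-.5+off[1]) for x,y in pts]
def fit(obs,x0,fixz=True):
    # obs: list of (cam, local pt, uv); pose x,y,z,yaw
    def res(p):
        o=[]
        for n,l,uv in obs:
            c,s_=np.cos(p[3]),np.sin(p[3])
            w=[p[0]+c*l[0]-s_*l[1],p[1]+s_*l[0]+c*l[1],p[2]+l[2]]
            o+=list(proj(n,w)-uv)
        if fixz: o.append((p[2]-x0[2])*1.0)
        return o
    q=least_squares(res,x0,loss="soft_l1"); return q.x,np.array(q.fun)
E
python3 - <<'E'
from fit import *
np.set_printoptions(precision=2,suppress=True)
def rep(name,obs,x0):
    for cams in (("top",),("side",),("top","side")):
        o=[a for a in obs if a[0] in cams]
        if not o: continue
        p,f=fit(o,x0); print(name,cams,p[:3],np.degrees(p[3]),"rms",np.sqrt(np.mean(f**2)))
# socket, x axis ~ world +x (image up in top), y ~ left
o=[]
for l,uv in zip([(15,0,0),(-15,0,0),(0,15,0),(0,-15,0),(-18,18,0),(-18,-18,0),(18,-18,0),(18,18,0)],z2p([(213,75),(184,200),(137,112),(262,160),(98,203),(240,245),(298,108),(150,55)],(257,144))): o.append(("top",l,uv))
for l,uv in zip([(15,0,0),(-15,0,0),(0,15,0),(0,-15,0)],z2p([(250,135),(115,130),(183,92),(183,168)],(280,178))): o.append(("side",l,uv))
for l,uv in zip([(18,18,0),(-18,-18,0),(18,-18,0),(-18,18,0)],z2p([(256,90),(90,186),(264,186),(100,88)],(280,178))): o.append(("side",l,uv))
rep("socket",o,[647,-123,120,-.3])
# pad_c: origin at underside
o=[]
for l,uv in zip([(14,0,48),(-14,0,48),(0,14,48),(0,-14,48)],z2p([(570,128),(584,248),(520,203),(634,183)],(223,210),dx=384)): o.append(("top",l,uv))
rep("pad",o,[472,-19,0,.1])
# block origin: center of block, z55; studs
stud=z2p([(150,122),(216,122),(283,122),(150,356),(216,356),(284,356),(150,240),(217,240),(283,240)],(302,214))
print(atz("top",stud[7],80),[ (atz("top",stud[3],80)-atz("top",stud[0],80)), atz("top",stud[2],80)-atz("top",stud[0],80)])
a=atz("top",stud[1],80)-atz("top",stud[4],80);print(np.degrees(np.arctan2(a[1],a[0])),np.linalg.norm(a))
# block top corners z=70 -> top view
o=[]
for l,uv in zip([(38,27,15),(38,-27,15),(-38,27,15),(-38,-27,15)],z2p([(107,80),(322,84),(107,396),(324,400)],(302,214))): o.append(("top",l,uv))
for l,uv in zip([(38,-27,15),(-38,-27,15),(-38,27,15),(38,27,15),(38,-27,-15),(-38,-27,-15)],z2p([(850,252),(445,340),(415,115),(795,50),(845,340),(470,400)],(205,242),dx=384)): o.append(("side",l,uv))
rep("block",o,[440,-247,55,0])
# drawer: handle ends, front panel top corners (z 87)
def zz(p): return ((p[0]+.5)/4-.5+80,(p[1]+.5)/4-.5+90)
print("handle ends",atz("top",zz((203,630)),62),atz("top",zz((378,602)),62))
print("front top", [atz("top",zz(p),87) for p in [(105,592),(465,538),(112,570),(455,515)]])
print("cab top", [atz("top",zz(p),100) for p in [(65,402),(428,342),(30,98),(385,42)]])
print("floor", [atz("top",zz(p),22) for p in [(145,557),(127,395)]])
def zs(p): return ((p[0]+.5)/5-.5+170,(p[1]+.5)/5-.5+90)
print("handle tri",tri(zs((50,275)),zz((203,630))),tri(zs((110,365)),zz((378,602))))
E
```

```text
socket ('top',) [ 653.59 -122.04  120.  ] -20.804524818192352 rms 0.5427574982507387
socket ('side',) [ 654.63 -120.15  119.97] -22.037755267384824 rms 0.3904617994994098
socket ('top', 'side') [ 653.82 -121.67  120.48] -21.459896906893984 rms 0.5122830587993965
pad ('top',) [469.92 -19.38   0.  ] 6.752263911473831 rms 0.18277283151155557
pad ('top', 'side') [469.92 -19.38   0.  ] 6.752263911473831 rms 0.18277283151155557
[ 437.51 -244.98   80.  ] [array([-54. ,   2.7,   0. ]), array([ -0.91, -30.82,   0.  ])]
-2.9748357648854684 54.0687946664348
block ('top',) [ 438.5  -245.85   54.97] -2.7751675098735884 rms 0.5293446021825954
block ('side',) [ 438.52 -245.33   54.85] -3.1905094974979904 rms 1.2294554911755724
block ('top', 'side') [ 438.48 -245.61   54.89] -3.0093497774336386 rms 1.0419933682704994
handle ends [416.46 285.08  62.  ] [432.44 162.26  62.  ]
front top [array([443.1 , 346.25,  87.  ]), array([473.14,  97.32,  87.  ]), array([458.16, 341.81,  87.  ]), array([489.37, 104.17,  87.  ])]
cab top [array([574.91, 373.33, 100.  ]), array([609.92, 120.54, 100.  ]), array([797.1 , 405.29, 100.  ]), array([831.33, 150.89, 100.  ])]
floor [array([472.96, 339.65,  22.  ]), array([593.43, 355.81,  22.  ])]
handle tri [415.5  284.45  64.35] [433.13 161.59  65.26]
```

```bash
cat > go.py <<'E'
import sys
from h import *
from scipy.spatial.transform import Rotation as Ro
# python3 go.py x y z yawdeg : prints needed tool-frame shift and rotvec (measured pose -> target)
s=r.read_state(); R=Ro.from_euler("xyz",s["orientation"]); p=np.array(s["tool_pos"])
np.set_printoptions(precision=2,suppress=True)
print("t",round(s["time"],2),"pos",p,"rpy deg",np.degrees(s["orientation"]),"open",round(s["opening"],1),"F",np.array(s["wrist_force"]),"T",np.array(s["ft_torque"]))
if len(sys.argv)>1:
    x=list(map(float,sys.argv[1:]))
    T=Ro.from_euler("xyz",[-np.pi/2,0,np.radians(x[3])])
    d=np.array(x[:3])-p
    print("rotvec(tool)",np.round((R.inv()*T).as_rotvec(),4),"shift now-axes",R.inv().apply(d),"shift in target axes",T.inv().apply(d))
E
python3 -m inch '[[0,0,0,0,-0.1335,0],[0,0,0,0,-0.1335,0],[0,0,0,0,-0.1335,0],[0,0,0,0,-0.1335,0]]' 0.65 60; python3 go.py 469.9 -19.4 150 6.75
```

```text
time: 0.5
tool_pos: [272.4, 617.1, 197.6]
orientation: [-1.572, 0.001, 0.124]
wrist_force: [-0.4, 0.2, -0.4]
opening: 55.3
t 0.5 pos [272.37 617.12 197.57] rpy deg [-90.06   0.05   7.09] open 55.3 F [-0.43  0.18 -0.42] T [-0.04 -0.04  0.02]
rotvec(tool) [ 0.    0.01 -0.  ] shift now-axes [ 117.5    48.19 -655.98] shift in target axes [ 121.35   47.57 -655.32]
```

```bash
python3 -m inch '[[7.9,0,-43.7,0,0,0],[7.9,0,-43.7,0,0,0],[7.9,0,-43.7,0,0,0],[7.9,0,-43.7,0,0,0],[7.9,0,-43.7,0,0,0]]';python3 -m inch '[[7.9,0,-43.7,0,0,0],[7.9,0,-43.7,0,0,0],[7.9,0,-43.7,0,0,0],[7.9,0,-43.7,0,0,0],[7.9,0,-43.7,0,0,0]]';python3 -m inch '[[7.9,8,-43.7,0,0,0],[7.9,8,-43.7,0,0,0],[7.9,8,-43.7,0,0,0],[7.9,8,-43.7,0,0,0],[7.9,8,-43.7,0,0,0]]';python3 -m inch '[[0,0,0,0,0,0],[0,0,0,0,0,0]]'; python3 go.py 469.9 -19.4 90 6.75
```

```text
time: 1.0
tool_pos: [337.5, 403.3, 197.8]
orientation: [-1.571, 0.001, 0.119]
wrist_force: [0.6, 0.0, 0.7]
opening: 55.7
time: 1.5
tool_pos: [402.4, 191.1, 198.1]
orientation: [-1.571, 0.0, 0.119]
wrist_force: [0.7, 0.8, 0.5]
opening: 55.5
time: 2.0
tool_pos: [467.5, -21.2, 157.9]
orientation: [-1.571, -0.0, 0.118]
wrist_force: [0.8, 0.3, -0.4]
opening: 55.4
time: 2.2
tool_pos: [467.1, -20.1, 157.7]
orientation: [-1.57, 0.002, 0.116]
wrist_force: [-1.2, 0.4, -0.1]
opening: 55.6
t 2.2 pos [467.11 -20.12 157.71] rpy deg [-89.94   0.09   6.63] open 55.6 F [-1.15  0.39 -0.09] T [0.02 0.03 0.01]
rotvec(tool) [-0. -0. -0.] shift now-axes [ 2.97 67.71  0.32] shift in target axes [ 2.86 67.71  0.39]
```

```bash
python3 -m inch '[[3,34,0.4,0,0,0],[0,34,0,0,0,0],[0,0,0,0,0,0]]'; python3 - <<'E'
from h import *
a=snap("side","s1",(180,150,270,240),6);b=snap("top","t1",(200,180,290,270),6)
cv2.imwrite("pics/j1.png",cv2.resize(np.hstack([cv2.imread("pics/s1.png"),cv2.imread("pics/t1.png")]),(800,400)))
E
python3 go.py 469.9 -19.4 24 6.75
```

```text
time: 2.5
tool_pos: [466.1, -16.3, 85.9]
orientation: [-1.567, 0.01, 0.12]
wrist_force: [-0.5, -0.1, -0.4]
opening: 55.7
t 2.6 pos [470.04 -17.5   90.58] rpy deg [-89.97   0.06   6.88] open 55.5 F [-0.73  0.09 -0.17] T [-0.02 -0.01  0.04]
rotvec(tool) [-0.  0. -0.] shift now-axes [-0.29 66.58 -1.91] shift in target axes [-0.36 66.58 -1.87]
```

View pics/j1.png

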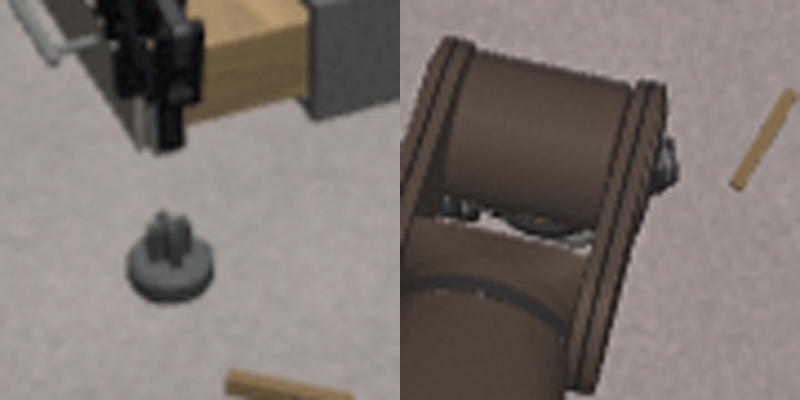

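```bash
python3 -m inch '[[0,22,-1,0,0,0],[0,22,-0.9,0,0,0],[0,21,0,0,0,0],[0,0,0,0,0,0],[0,0,0,0,0,0]]'; python3 - <<'E'
from h import *
a=snap("side","s2",(180,150,270,240),7)
E
python3 go.py 469.9 -19.4 24 6.75
```

```text
time: 3.1
tool_pos: [472.1, -20.5, 27.3]
orientation: [-1.572, -0.002, 0.119]
wrist_force: [0.8, 1.0, 0.6]
opening: 55.6
t 3.15 pos [472.56 -20.73  27.7 ] rpy deg [-90.08  -0.2    6.81] open 55.3 F [-0.35 -0.4   0.87] T [-0.01  0.04  0.07]
rotvec(tool) [0. 0. 0.] shift now-axes [-2.49  3.69  1.64] shift in target axes [-2.48  3.7   1.63]
```

View pics/s2.png

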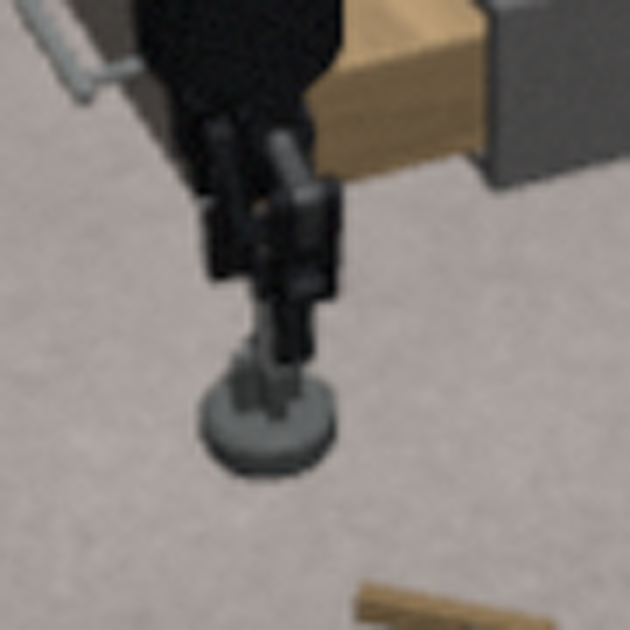

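```bash
python3 -m inch '[[-2,4,1.5,0,0,0],[0,0,0,0,0,0],[0,0,0,0,0,0]]';python3 -m inch '[[0,0,0,0,0,0],[0,0,0,0,0,0],[0,0,0,0,0,0],[0,0,0,0,0,0],[0,0,0,0,0,0]]' 0 60; python3 go.py 469.9 -19.4 24 6.75
```

```text
time: 3.45
tool_pos: [468.9, -19.4, 22.0]
orientation: [-1.571, -0.001, 0.118]
wrist_force: [-0.7, -0.8, 0.5]
opening: 55.4
time: 3.95
tool_pos: [468.5, -19.4, 21.4]
orientation: [-1.571, 0.0, 0.118]
wrist_force: [-0.2, -0.2, -0.5]
opening: -0.0
t 3.95 pos [468.55 -19.36  21.38] rpy deg [-90.     0.01   6.77] open -0.0 F [-0.21 -0.21 -0.47] T [ 0.02  0.01 -0.06]
rotvec(tool) [-0.  0. -0.] shift now-axes [ 1.34 -2.62 -0.2 ] shift in target axes [ 1.34 -2.62 -0.2 ]
```

```bash
python3 - <<'E'
from h import *
a=snap("side","s3",(180,150,270,240),7)
print(proj("side",[468.5,-19.4,21.4]),proj("side",[469.9,-19.4,48]),proj("side",[469.9,-19.4,0]))
E
```

```text
[216.29885733 207.49268067] [216.30105362 200.02949868] [217.16654427 213.1570917 ]
```

View pics/s3.png

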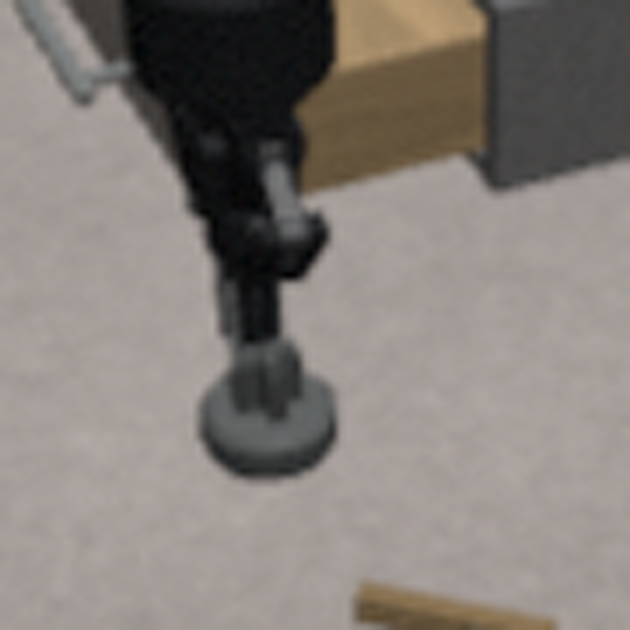

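```bash
python3 - <<'E'
from h import *
s=0.117;j=np.array([-np.sin(s),np.cos(s),0])
for z in (90,95,100,110,120): print(z,[proj("side",np.array([470,-17.5,z])+k*j).round(1) for k in(-28,0,28)])
print("pad stem at y -19 etc", [proj("side",[468.5,-19.4,z]).round(1) for z in (21,30,40,48,55)])
print("behind", [proj("side",[468.5,y,21]).round(1) for y in (-10,0,10,20)])
im=cv2.imread("pics/raw_s3.png");save(im,"s3b",(150,100,290,240),5)
im=cv2.imread("pics/raw_s1.png");save(im,"s1b",(150,100,290,240),5)
E
```

```text
90 [array([218.9, 193.3]), array([215.4, 187.5]), array([212. , 181.9])]
95 [array([218.8, 191.8]), array([215.3, 186. ]), array([211.9, 180.4])]
100 [array([218.8, 190.3]), array([215.2, 184.5]), array([211.8, 178.9])]
110 [array([218.6, 187.3]), array([215. , 181.5]), array([211.5, 175.9])]
120 [array([218.4, 184.2]), array([214.8, 178.4]), array([211.3, 172.9])]
pad stem at y -19 etc [array([216.3, 207.6]), array([216.1, 205.1]), array([216. , 202.4]), array([215.8, 200.1]), array([215.7, 198.1])]
behind [array([215.6, 205.5]), array([214.8, 203.4]), array([214. , 201.3]), array([213.3, 199.2])]
```

View pics/s3b.png

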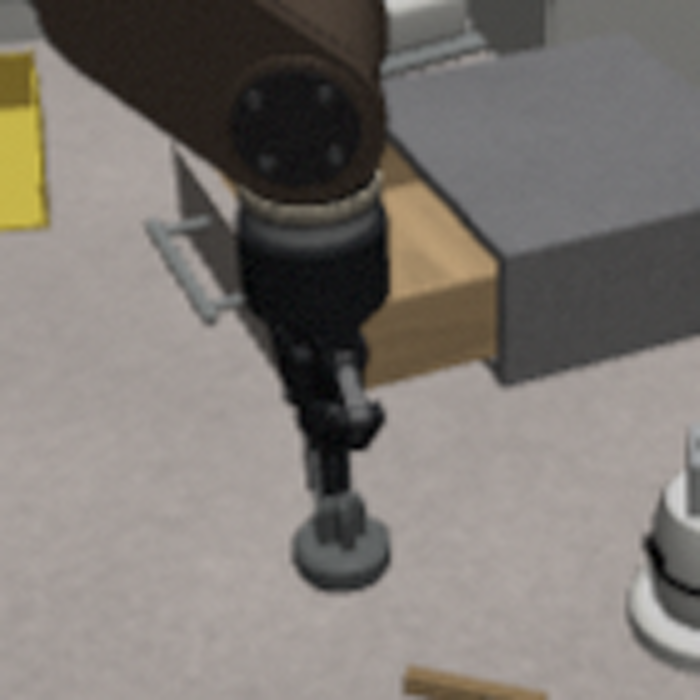

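View pics/s1b.png

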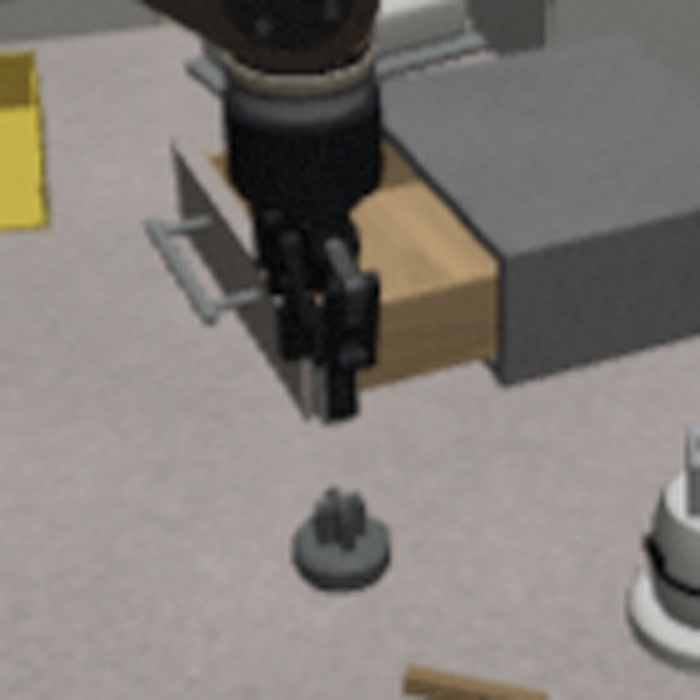

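```bash
python3 - <<'E'
from h import *
s=-.4158;j=np.array([-np.sin(s),np.cos(s),0]);x=np.array([np.cos(s),np.sin(s),0])
for z in (197,210,225,240): print(z,[proj("side",np.array([272.2,616.9,z])+k*j).round(1) for k in(-43,-57,43,57)])
for d in (0,20,40): print(d,[proj("side",np.array([272.2+d*.31,616.9+.95*d,210])+k*j).round(1) for k in(-43,-57,43,57)])
save(cv2.imread("pics/side0.png"),"s0g",(70,0,170,100),7)
E
```

```text
197 [array([119.7,  80.2]), array([118.1,  81.6]), array([128.9,  72.3]), array([130.3,  71.1])]
210 [array([118.9,  76.7]), array([117.3,  78.1]), array([128.2,  68.9]), array([129.6,  67.7])]
225 [array([118. ,  72.6]), array([116.4,  73.9]), array([127.4,  64.9]), array([128.8,  63.8])]
240 [array([117.1,  68.4]), array([115.5,  69.7]), array([126.6,  60.9]), array([128. ,  59.8])]
0 [array([118.9,  76.7]), array([117.3,  78.1]), array([128.2,  68.9]), array([129.6,  67.7])]
20 [array([120.6,  74.8]), array([119.1,  76.1]), array([129.7,  67.2]), array([131.1,  66. ])]
40 [array([122.3,  73. ]), array([120.8,  74.2]), array([131.2,  65.5]), array([132.5,  64.4])]
```

View pics/s0g.png

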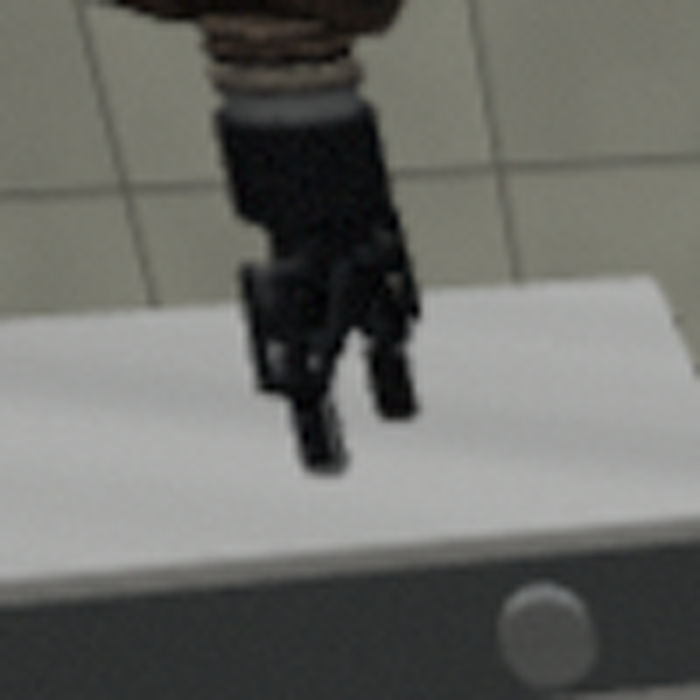

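```bash
python3 -m inch '[[0,-20,0,0,0,0],[0,-5,35,0,0,0],[0,0,35,0,0,0],[0,25,0,0,0,0],[0,0,0,0,0,0]]';python3 -m inch '[[0,7,0,0,0,0],[0,7,0,0,0,0],[0,7,0,0,0,0]]'; python3 -m inch '[[0,7,0,0,0,0],[0,0,0,0,0,0]]'; python3 -c "
from h import *
snap('side','s4',(150,100,290,240),5)"; python3 go.py
```

```text
time: 4.5
tool_pos: [457.6, 51.2, 19.1]
orientation: [-1.57, 0.006, 0.12]
wrist_force: [-0.5, 0.3, -0.6]
opening: -0.2
time: 4.8
tool_pos: [460.9, 49.6, 0.4]
orientation: [-1.571, -0.001, 0.117]
wrist_force: [-0.7, -0.2, -0.5]
opening: 0.2
time: 5.0
tool_pos: [459.4, 49.9, -7.7]
orientation: [-1.57, 0.002, 0.118]
wrist_force: [0.6, -0.1, 0.2]
opening: -0.2
t 5.05 pos [459.81  50.    -7.21] rpy deg [-89.98   0.08   6.74] open 0.1 F [-0.11  0.    0.56] T [0.02 0.01 0.08]
```

View pics/s4.png

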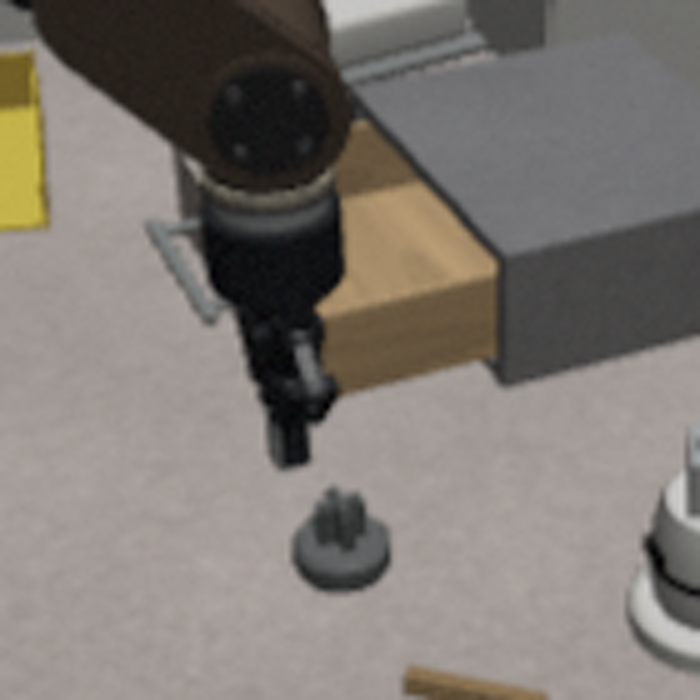

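```bash
python3 -m inch '[[0,6,0,0,0,0],[0,5,0,0,0,0],[0,0,0,0,0,0]]'; python3 -m inch '[[0,3,0,0,0,0],[0,0,0,0,0,0]]' 
```

```text
time: 5.35
tool_pos: [459.6, 50.2, -18.4]
orientation: [-1.57, 0.002, 0.118]
wrist_force: [-0.5, 0.8, 0.4]
opening: -0.1
time: 5.55
tool_pos: [460.1, 50.2, -20.9]
orientation: [-1.571, 0.0, 0.118]
wrist_force: [-0.4, 0.7, -0.1]
opening: -0.0
```

```bash
python3 -m inch '[[0,3,0,0,0,0],[0,0,0,0,0,0]]'; python3 -m inch '[[0,2,0,0,0,0],[0,0,0,0,0,0]]'; python3 -m inch '[[0,2,0,0,0,0],[0,0,0,0,0,0]]' 
```

```text
time: 5.75
tool_pos: [460.1, 50.2, -23.8]
orientation: [-1.571, 0.0, 0.118]
wrist_force: [-0.5, -0.3, -0.1]
opening: -0.2
time: 5.95
tool_pos: [460.1, 50.2, -25.8]
orientation: [-1.571, 0.0, 0.118]
wrist_force: [-0.5, 0.2, 0.1]
opening: -0.4
time: 6.15
tool_pos: [460.1, 50.2, -27.8]
orientation: [-1.571, 0.0, 0.118]
wrist_force: [-0.5, 0.8, -0.2]
opening: 0.1
```

```bash
python3 -m inch '[[0,2,0,0,0,0],[0,0,0,0,0,0]]'; python3 -m inch '[[0,1.5,0,0,0,0],[0,0,0,0,0,0]]'; python3 -m inch '[[0,1.5,0,0,0,0],[0,0,0,0,0,0]]'; python3 -c "
from h import *
snap('side','s5',(150,100,290,240),5)"
```

```text
time: 6.35
tool_pos: [460.1, 50.2, -29.8]
orientation: [-1.571, 0.0, 0.118]
wrist_force: [0.3, 0.3, 0.2]
opening: -0.2
time: 6.55
tool_pos: [460.2, 50.2, -31.3]
orientation: [-1.571, 0.0, 0.118]
wrist_force: [0.2, -0.1, 0.5]
opening: -0.2
time: 6.75
tool_pos: [460.2, 50.2, -32.7]
orientation: [-1.571, 0.0, 0.118]
wrist_force: [-0.4, 0.6, 0.1]
opening: 0.1
```

View pics/s5.png

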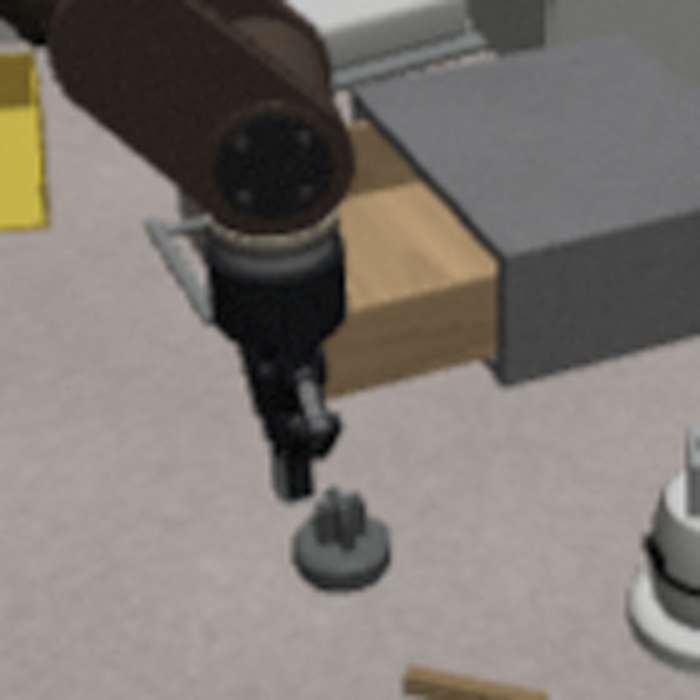

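```bash
python3 -c "
from h import *
print([proj('side',[460,50,z]).round(1) for z in(-33,-10,0,5,10)])
print(atz('side',(208.5,199.5),0),atz('side',(208.5,199.5),5))"; python3 -m inch '[[0,2,0,0,0,0],[0,0,0,0,0,0]]'; python3 -m inch '[[0,2,0,0,0,0],[0,0,0,0,0,0]]'
```

```text
[array([209.4, 207.6]), array([208.9, 201.7]), array([208.7, 199.1]), array([208.6, 197.8]), array([208.5, 196.5])]
[459.14061445  48.45017006   0.        ] [458.16769624  42.26920706   5.        ]
time: 7.0
tool_pos: [460.4, 50.2, -32.9]
orientation: [-1.571, 0.002, 0.119]
wrist_force: [-5.5, 0.4, 14.3]
opening: 0.1
time: 7.2
tool_pos: [460.4, 50.2, -33.0]
orientation: [-1.57, 0.005, 0.119]
wrist_force: [-13.1, 0.4, 29.9]
opening: -0.0
```

```bash
sed -i 's/^s=r.read_state.*/&\np=p-33.0*R.as_matrix()[:,1]  # true finger end/' go.py; python3 -m inch '[[0,-40,0,0,0,0],[0,-40,0,0,0,0],[0,-20,0,0,0,0],[0,0,-30,0,0,0],[0,0,-40,0,0,0]]' 0.65; python3 -m inch '[[0,0,0,0,0,0],[0,0,0,0,0,0]]'; python3 go.py 469.9 -19.4 22 6.75
```

```text
time: 7.7
tool_pos: [469.3, -19.2, 64.7]
orientation: [-1.572, -0.003, 0.122]
wrist_force: [0.8, 0.2, 0.2]
opening: 55.5
time: 7.9
tool_pos: [468.5, -19.8, 63.4]
orientation: [-1.57, 0.0, 0.116]
wrist_force: [-0.5, 0.0, -0.1]
opening: 55.9
t 7.9 pos [468.51 -19.85  96.41] rpy deg [-89.98   0.01   6.65] open 55.9 F [-0.51  0.01 -0.08] T [ 0.04  0.03 -0.02]
rotvec(tool) [-0. -0. -0.] shift now-axes [ 1.44 74.41  0.25] shift in target axes [ 1.43 74.41  0.28]
```

```bash
python3 -m inch '[[1.4,26,0.2,0,0,0],[0,26,0,0,0,0],[0,16,0,0,0,0],[0,0,0,0,0,0],[0,0,0,0,0,0]]';  python3 go.py 469.9 -19.4 22 6.75; python3 -c "
from h import *
snap('side','s6',(180,150,270,240),6)"
```

```text
time: 8.4
tool_pos: [469.6, -18.1, -4.7]
orientation: [-1.57, 0.001, 0.119]
wrist_force: [0.1, -0.3, 0.2]
opening: 55.5
t 8.4 pos [469.66 -18.15  28.31] rpy deg [-89.97   0.05   6.83] open 55.5 F [ 0.15 -0.33  0.23] T [-0.04 -0.06  0.02]
rotvec(tool) [-0.  0. -0.] shift now-axes [ 0.1   6.31 -1.27] shift in target axes [ 0.1   6.31 -1.27]
```

View pics/s6.png

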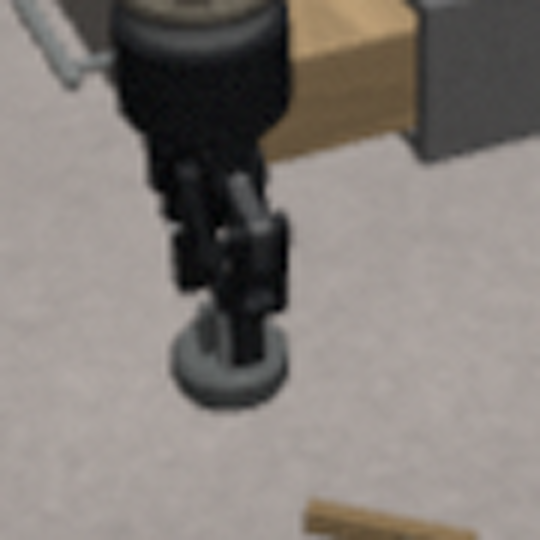

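```bash
python3 -m inch '[[0,5.5,-1,0,0,0],[0,0,0,0,0,0]]';  python3 -m inch '[[0,0,0,0,0,0],[0,0,0,0,0,0],[0,0,0,0,0,0],[0,0,0,0,0,0]]' 0 60;python3 go.py 469.9 -19.4 22 6.75
```

```text
time: 8.65
tool_pos: [470.4, -20.0, -9.8]
orientation: [-1.571, -0.001, 0.118]
wrist_force: [0.0, 0.5, 0.3]
opening: 55.6
time: 9.05
tool_pos: [470.7, -20.1, -9.4]
orientation: [-1.571, -0.001, 0.118]
wrist_force: [-0.6, 0.4, 3.7]
opening: 26.5
t 9.05 pos [470.65 -20.14  23.57] rpy deg [-90.02  -0.07   6.76] open 26.5 F [-0.63  0.38  3.67] T [ 0.11  0.1  -0.03]
rotvec(tool) [0. 0. 0.] shift now-axes [-0.66  1.57  0.82] shift in target axes [-0.66  1.57  0.82]
```

```bash
python3 -m inch '[[0,-20,0,0,0,0],[0,-45,0,0,0,0],[0,-45,0,0,0,0],[0,0,0,0,0,0]]';  python3 go.py 533.4 232.3 133 7.8; python3 -c "
from h import *
snap('side','s7',(150,100,290,240),5)"
```

```text
time: 9.45
tool_pos: [474.9, -21.2, 106.5]
orientation: [-1.576, -0.013, 0.118]
wrist_force: [0.8, 0.4, -0.7]
opening: 26.4
t 9.45 pos [474.44 -21.1  139.54] rpy deg [-90.29  -0.72   6.78] open 26.4 F [ 0.78  0.42 -0.66] T [ 0.01 -0.05  0.05]
rotvec(tool) [ 0.01 -0.02  0.01] shift now-axes [ 88.37   6.43 244.71] shift in target axes [ 92.8    6.54 243.06]
```

View pics/s7.png

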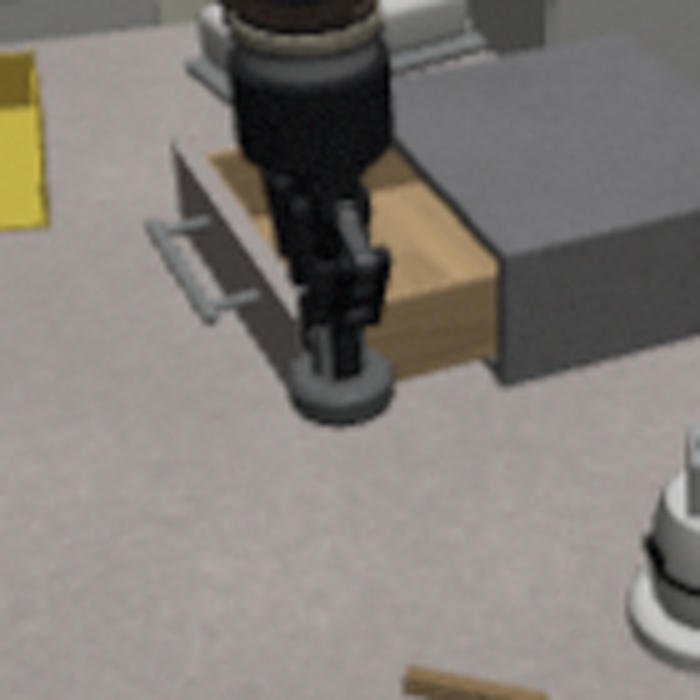

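```bash
python3 -m inch '[[15,0,41,0,-0.018,0],[15,0,41,0,0,0],[15,0,41,0,0,0],[15,0,40,0,0,0],[15,0,40,0,0,0]]'; python3 -m inch '[[15,0,40,0,0,0],[0,0,0,0,0,0],[0,0,0,0,0,0]]'; python3 go.py 533.4 232.3 46 7.8; python3 -c "
from h import *
snap('side','s8',(150,60,330,200),4)
snap('top','t8',(80,90,260,260),4)"
```

```text
time: 10.0
tool_pos: [515.9, 192.5, 97.1]
orientation: [-1.571, 0.005, 0.136]
wrist_force: [0.7, -0.6, -1.4]
opening: 26.3
time: 10.3
tool_pos: [525.2, 233.1, 97.2]
orientation: [-1.572, 0.005, 0.138]
wrist_force: [0.0, -0.3, -1.4]
opening: 26.4
t 10.3 pos [525.34 233.14 130.18] rpy deg [-90.06   0.28   7.92] open 26.4 F [ 0.03 -0.26 -1.35] T [ 0.03  0.02 -0.04]
rotvec(tool) [ 0.  0. -0.] shift now-axes [ 8.27 84.15 -1.86] shift in target axes [ 7.87 84.18 -1.92]
```

View pics/s8.png

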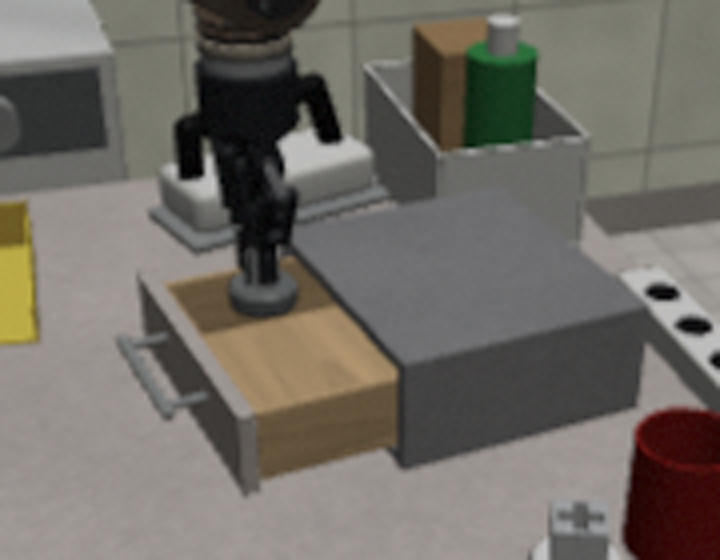

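View pics/t8.png

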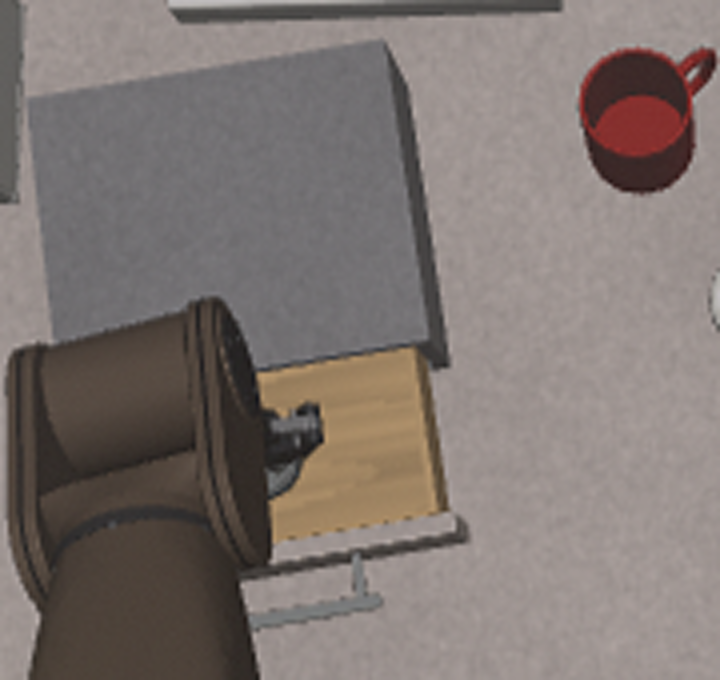

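```bash
python3 -m inch '[[8,20,-2,0,0,0],[0,30,0,0,0,0],[0,25,0,0,0,0],[0,0,0,0,0,0],[0,0,0,0,0,0]]'; python3 -m inch '[[0,4,0,0,0,0],[0,0,0,0,0,0],[0,0,0,0,0,0]]'; python3 go.py 533.4 232.3 46 7.8
```

```text
time: 10.9
tool_pos: [534.8, 230.7, 24.6]
orientation: [-1.571, 0.002, 0.135]
wrist_force: [0.2, 0.1, -0.9]
opening: 26.3
time: 11.2
tool_pos: [535.9, 232.0, 22.1]
orientation: [-1.571, -0.002, 0.136]
wrist_force: [0.1, -0.4, -1.2]
opening: 26.3
t 11.2 pos [535.89 232.03  55.1 ] rpy deg [-89.99  -0.11   7.8 ] open 26.3 F [ 0.08 -0.4  -1.18] T [-0.03 -0.03 -0.03]
rotvec(tool) [-0. -0.  0.] shift now-axes [-2.44  9.09  0.6 ] shift in target axes [-2.43  9.1   0.61]
```

```bash
python3 -m inch '[[0,6,0,0,0,0],[0,0,0,0,0,0]]'; python3 -m inch '[[0,2,0,0,0,0],[0,0,0,0,0,0]]';python3 -m inch '[[0,1,0,0,0,0],[0,0,0,0,0,0]]'; python3 go.py 533.4 232.3 46 7.8
```

```text
time: 11.4
tool_pos: [534.7, 231.9, 14.3]
orientation: [-1.571, 0.001, 0.136]
wrist_force: [0.4, 0.2, -1.3]
opening: 26.4
time: 11.6
tool_pos: [535.1, 232.0, 12.7]
orientation: [-1.571, 0.0, 0.136]
wrist_force: [0.2, -0.2, -0.1]
opening: 25.9
time: 11.8
tool_pos: [535.8, 232.1, 12.6]
orientation: [-1.571, -0.001, 0.136]
wrist_force: [0.2, 0.7, 2.8]
opening: 26.5
t 11.8 pos [535.75 232.06  45.6 ] rpy deg [-90.    -0.06   7.81] open 26.5 F [0.2  0.71 2.78] T [-0.05  0.08  0.04]
rotvec(tool) [-0.  0.  0.] shift now-axes [-2.29 -0.41  0.55] shift in target axes [-2.29 -0.4   0.55]
```

```bash
python3 -m inch '[[0,0,0,0,0,0],[0,0,0,0,0,0],[0,0,0,0,0,0]]' 0.6; python3 -m inch '[[0,-20,0,0,0,0],[0,-35,0,0,0,0],[0,-45,0,0,0,0],[0,0,0,0,0,0]]'; python3 -c "
from h import *
snap('side','s9',(150,60,330,200),4)
snap('top','t9',(80,90,260,260),4)"; python3 go.py
```

```text
time: 12.1
tool_pos: [535.1, 231.9, 11.8]
orientation: [-1.571, 0.0, 0.136]
wrist_force: [0.1, -0.3, -1.0]
opening: 51.1
time: 12.5
tool_pos: [540.1, 233.2, 119.6]
orientation: [-1.569, -0.014, 0.136]
wrist_force: [1.1, -0.2, 0.2]
opening: 51.6
t 12.6 pos [536.12 232.15 146.57] rpy deg [-89.98  -0.2    7.81] open 51.3 F [ 0.02 -0.8  -1.13] T [-0.02 -0.03  0.03]
```

View pics/s9.png

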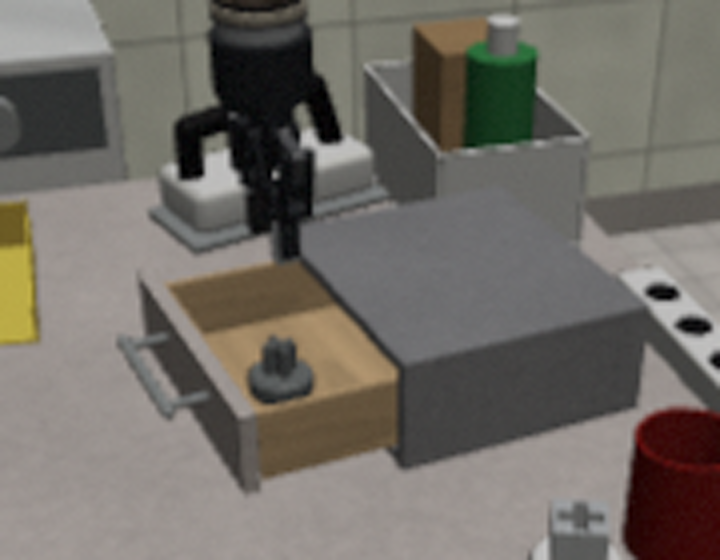

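```bash
python3 -m inch '[[-35,0,0,0,0,0],[-35,0,0,0,0,0],[-35,0,0,0,0,0],[-36,0,0,0,0,0],[0,0,0,0,0,0]]' 0 60; python3 -m inch '[[0,0,0,0,0,0],[0,0,0,0,0,0]]';python3 -c "
from h import *
snap('top','t10',(80,90,260,260),4)"; python3 go.py 394.8 219.6 45 7.8
```

```text
time: 13.1
tool_pos: [389.3, 211.8, 108.1]
orientation: [-1.572, 0.009, 0.137]
wrist_force: [0.5, 0.1, -0.5]
opening: 0.1
time: 13.3
tool_pos: [396.1, 212.8, 111.5]
orientation: [-1.571, 0.0, 0.136]
wrist_force: [-0.0, 0.4, 0.3]
opening: -0.3
t 13.35 pos [396.4  212.82 144.79] rpy deg [-90.     0.     7.78] open 0.2 F [-0.29 -0.84  0.39] T [-0.03  0.    0.05]
rotvec(tool) [ 0. -0. -0.] shift now-axes [-0.67 99.79  6.94] shift in target axes [-0.67 99.79  6.94]
```

View pics/t10.png

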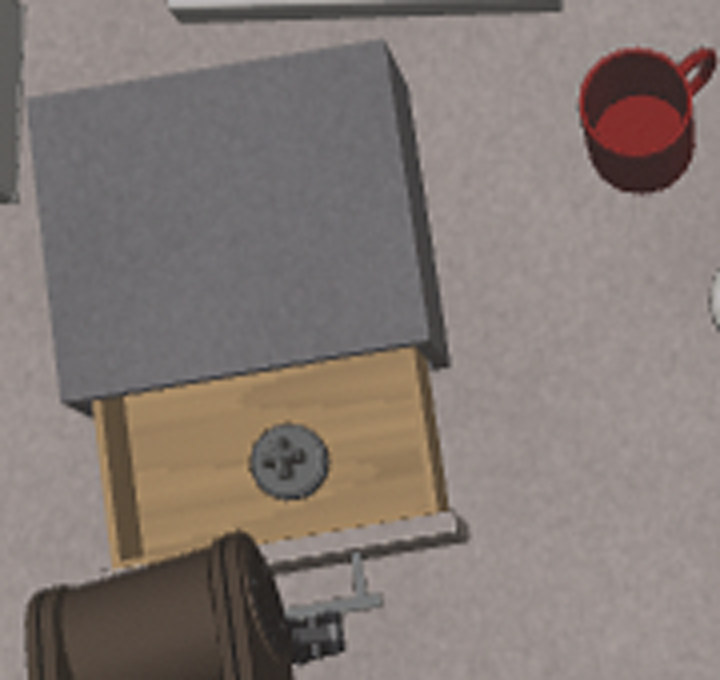

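```bash
python3 -m inch '[[-1,35,4,0,0,0],[0,35,3,0,0,0],[0,30,0,0,0,0],[0,0,0,0,0,0],[0,0,0,0,0,0]]'; python3 -c "
from h import *
snap('side','s11',(150,60,330,200),4)"; python3 go.py 394.8 219.6 45 7.8
```

```text
time: 13.85
tool_pos: [394.1, 219.6, 11.9]
orientation: [-1.571, 0.001, 0.136]
wrist_force: [-0.2, 0.6, 0.5]
opening: -0.1
t 13.9 pos [395.09 219.89  46.07] rpy deg [-89.99  -0.1    7.79] open 0.0 F [ 0.7  -0.23  0.32] T [-0.01 -0.04 -0.02]
rotvec(tool) [-0. -0.  0.] shift now-axes [-0.33  1.07 -0.25] shift in target axes [-0.33  1.07 -0.25]
```

View pics/s11.png

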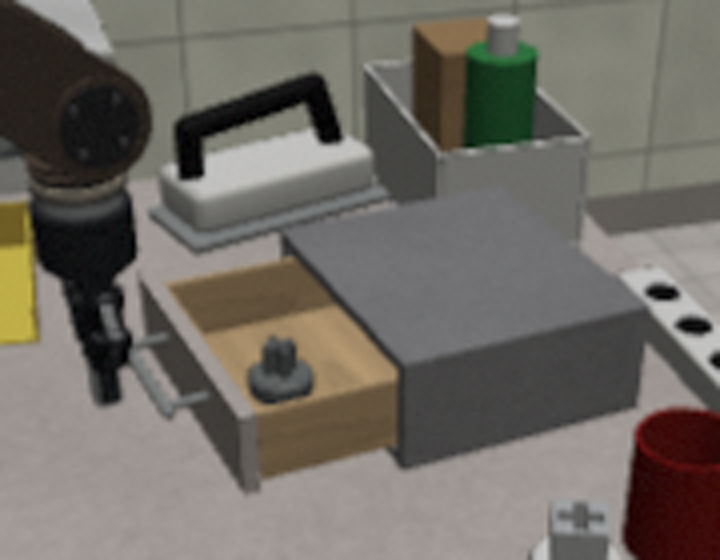

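```bash
python3 -m inch '[[5,0,0,0,0,0],[5,0,0,0,0,0],[5,0,0,0,0,0],[6,0,0,0,0,0],[8,0,0,0,0,0]]';python3 -m inch '[[9,0,0,0,0,0],[10,0,0,0,0,0],[10,0,0,0,0,0],[10,0,0,0,0,0],[10,0,0,0,0,0]]';python3 -m inch '[[10,0,0,0,0,0],[10,0,0,0,0,0],[10,0,0,0,0,0],[8,0,0,0,0,0],[6,0,0,0,0,0]]';python3 -c "
from h import *
snap('side','s12',(150,60,330,200),4);snap('top','t12',(80,90,260,260),4)"; python3 go.py
```

```text
time: 14.4
tool_pos: [422.5, 223.6, 12.1]
orientation: [-1.571, 0.001, 0.136]
wrist_force: [-1.8, -0.0, 0.7]
opening: 0.0
time: 14.9
tool_pos: [471.7, 230.4, 11.8]
orientation: [-1.571, 0.0, 0.136]
wrist_force: [-1.8, 1.2, -0.6]
opening: 0.1
time: 15.4
tool_pos: [515.3, 236.1, 11.9]
orientation: [-1.571, -0.0, 0.136]
wrist_force: [-0.4, 1.1, 0.8]
opening: 0.1
t 15.5 pos [515.8  236.12  45.23] rpy deg [-90.01  -0.11   7.79] open -0.2 F [0.5  0.2  0.25] T [ 0.05  0.01 -0.03]
```

View pics/s12.png

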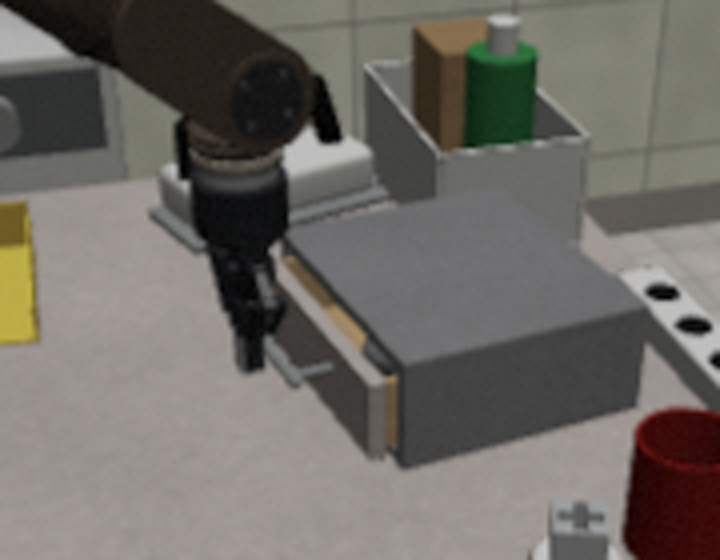

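View pics/t12.png

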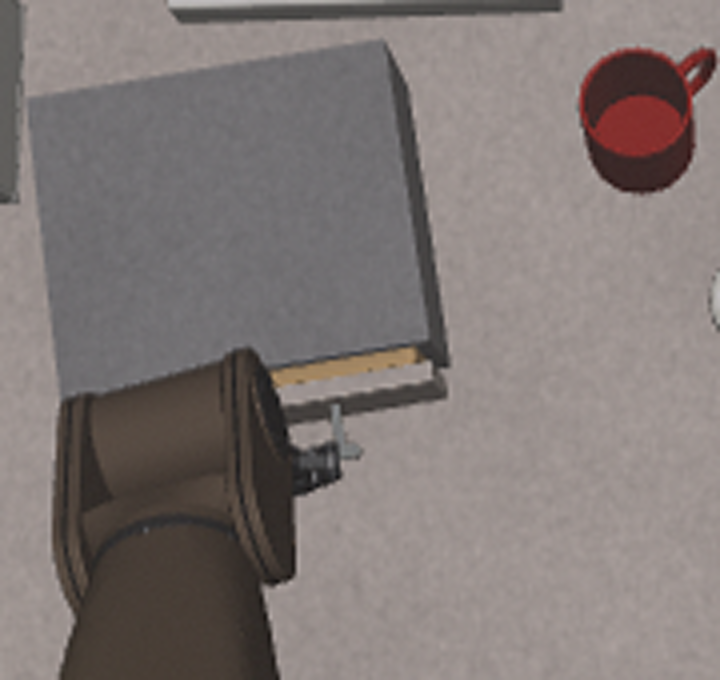

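```bash
python3 -m inch '[[5,0,0,0,0,0],[5,0,0,0,0,0],[4,0,0,0,0,0],[0,0,0,0,0,0]]';python3 -m inch '[[3,0,0,0,0,0],[3,0,0,0,0,0],[0,0,0,0,0,0]]';python3 -c "
from h import *
snap('top','t13',(80,90,260,260),4)"; python3 go.py
```

```text
time: 15.9
tool_pos: [528.2, 238.0, 11.8]
orientation: [-1.571, 0.001, 0.136]
wrist_force: [-2.1, -1.1, 1.6]
opening: -0.1
time: 16.2
tool_pos: [527.8, 237.9, 11.7]
orientation: [-1.572, 0.017, 0.137]
wrist_force: [-17.0, -4.5, 14.3]
opening: -0.2
t 16.25 pos [528.37 238.    44.64] rpy deg [-90.1    0.98   7.85] open -0.1 F [-17.68  -3.52  14.66] T [-0.6   2.68 -0.02]
```

View pics/t13.png

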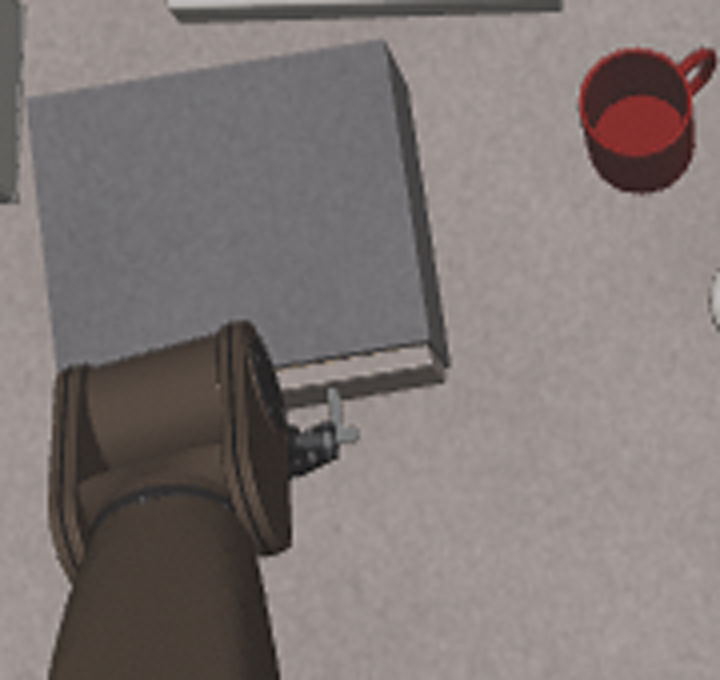

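```bash
python3 -m inch '[[-15,0,0,0,0,0],[-30,0,0,0,0,0],[0,-40,0,0,0,0],[0,-40,0,0,0,0],[0,-30,0,0,0,0]]' 1; python3 -c "
from h import *
snap('side','s14',(150,60,330,200),4)"; python3 go.py
```

```text
time: 16.75
tool_pos: [490.9, 233.1, 124.8]
orientation: [-1.57, -0.005, 0.136]
wrist_force: [0.5, 0.6, 0.5]
opening: 72.6
t 16.8 pos [493.85 233.96 163.46] rpy deg [-89.91  -0.79   7.82] open 79.2 F [2.13 1.13 4.22] T [ 0.   -0.05  0.06]
```

View pics/s14.png

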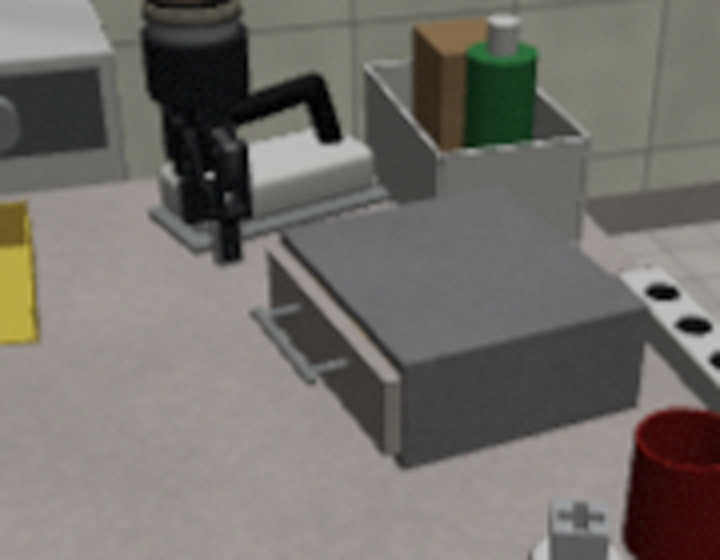

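```bash
python3 -m inch '[[0,0,-30,0,0.095,0],[0,0,-40,0,0.095,0],[0,0,-45,0,0,0],[0,0,-45,0,0,0],[0,0,-45,0,0,0]]' 1; python3 go.py 438.5 -245.5 130 -3; python3 -c "
from h import *
snap('top','t14',(80,90,260,260),4)"; 
```

```text
time: 17.3
tool_pos: [488.6, 26.6, 122.3]
orientation: [-1.571, -0.003, -0.053]
wrist_force: [0.9, 0.1, 1.7]
opening: 85.3
t 17.3 pos [488.47  26.58 155.29] rpy deg [-90.03  -0.16  -3.05] open 85.3 F [0.93 0.11 1.66] T [-0.04 -0.01 -0.03]
rotvec(tool) [ 0. -0.  0.] shift now-axes [ -35.51   25.32 -274.34] shift in target axes [ -35.66   25.29 -274.32]
```

View pics/t14.png

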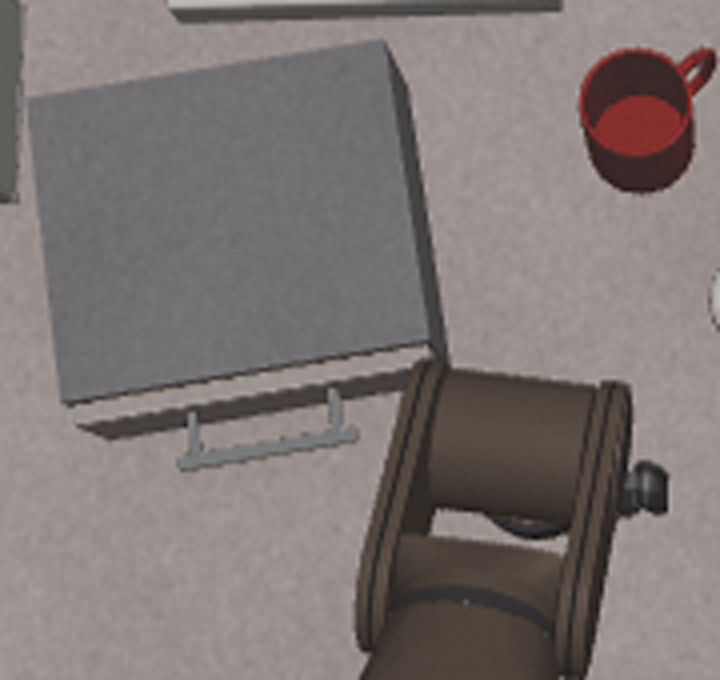

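```bash
python3 -m inch '[[-5,0,-40,0,0,0],[-5,0,-40,0,0,0],[-5,0,-40,0,0,0],[-5,0,-39,0,0,0],[-5,0,-39,0,0,0]]'; python3 -m inch '[[-5,12,-38,0,0,0],[-5.5,13,-38,0,0,0],[0,0,0,0,0,0],[0,0,0,0,0,0]]';python3 go.py 438.5 -245.5 33 -3; python3 -c "
from h import *
z=lambda p:((p[0]+.5)/4-.5+80,(p[1]+.5)/4-.5+90)
print([atz('top',z(a),62)-atz('top',z(b),62) for a,b in(((182,465),(203,630)),((353,435),(378,602)))])
snap('side','s15',(170,190,270,290),6)"; 
```

```text
time: 17.85
tool_pos: [452.6, -170.1, 122.3]
orientation: [-1.572, -0.002, -0.054]
wrist_force: [0.3, -0.4, 1.1]
opening: 85.3
time: 18.25
tool_pos: [437.8, -244.1, 96.6]
orientation: [-1.571, -0.0, -0.056]
wrist_force: [0.3, 0.6, -0.2]
opening: 85.3
t 18.25 pos [ 437.8  -244.07  129.63] rpy deg [-89.99  -0.01  -3.2 ] open 85.3 F [ 0.3   0.56 -0.21] T [0.02 0.05 0.01]
rotvec(tool) [-0. -0.  0.] shift now-axes [ 0.76 96.63 -1.4 ] shift in target axes [ 0.77 96.63 -1.39]
[array([117.42605999,  17.10128709,   0.        ]), array([119.44745096,  18.09151917,   0.        ])]
```

View pics/s15.png

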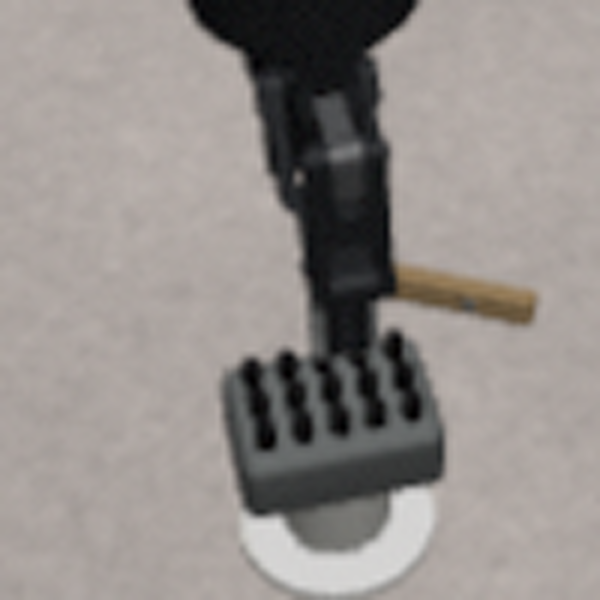

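```bash
python3 -m inch '[[0.8,25,-1.4,0,0,0],[0,20,0,0,0,0],[0,0,0,0,0,0],[0,0,0,0,0,0]]'; python3 -c "
from h import *
snap('side','s16',(170,190,270,290),6)";python3 go.py 438.5 -245.5 33 -3 
```

```text
time: 18.7
tool_pos: [439.2, -244.0, 52.4]
orientation: [-1.571, -0.0, -0.052]
wrist_force: [-0.4, -0.2, 0.7]
opening: 85.8
t 18.75 pos [ 439.61 -244.59   86.13] rpy deg [-90.07  -0.09  -3.  ] open 85.4 F [-0.21  0.59  0.32] T [0.03 0.02 0.02]
rotvec(tool) [0. 0. 0.] shift now-axes [-1.15 53.13 -0.9 ] shift in target axes [-1.06 53.13 -0.97]
```

View pics/s16.png

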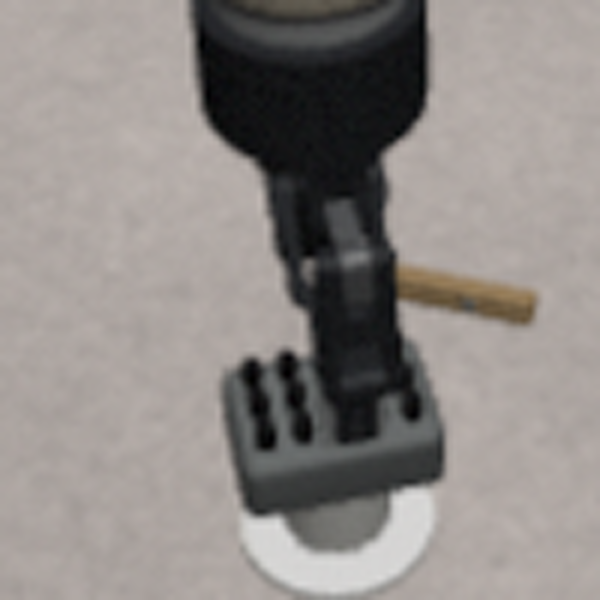

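```bash
python3 -m inch '[[-1,20,-0.9,0,0,0],[0,18,0,0,0,0],[0,14,0,0,0,0],[0,0,0,0,0,0],[0,0,0,0,0,0]]'; python3 -c "
from h import *
snap('side','s17',(170,190,270,290),6)";python3 go.py 438.5 -245.5 33 -3 
```

```text
time: 19.25
tool_pos: [438.1, -246.0, 0.6]
orientation: [-1.571, -0.001, -0.054]
wrist_force: [0.3, -0.1, -0.4]
opening: 85.4
t 19.3 pos [ 438.37 -246.24   33.97] rpy deg [-90.07  -0.08  -3.07] open 85.4 F [-0.54  0.    0.13] T [0.04 0.01 0.01]
rotvec(tool) [ 0. -0.  0.] shift now-axes [0.09 0.97 0.74] shift in target axes [0.09 0.97 0.74]
```

View pics/s17.png

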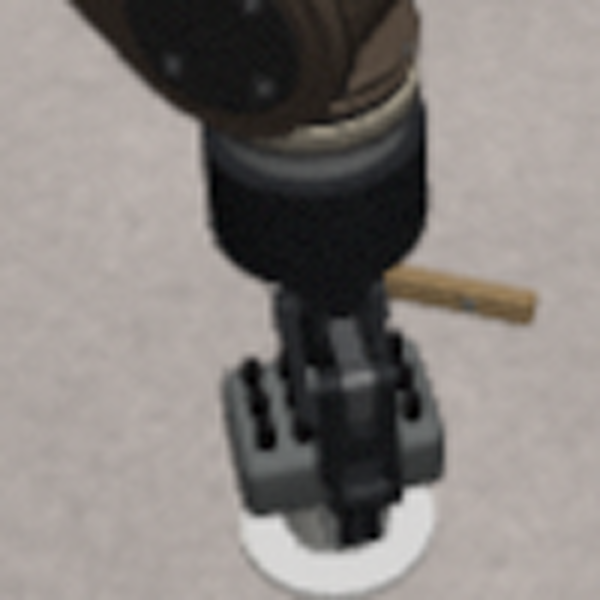

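Fingers straddle the block (near finger tip at about (230,280) full-frame). Close.

```bash
python3 -m inch '[[0,0,0.5,0,0,0],[0,0,0,0,0,0],[0,0,0,0,0,0],[0,0,0,0,0,0]]' 0 90;python3 go.py 438.5 -245.5 33 -3; python3 -m inch '[[0,-10,0,0,0,0],[0,-20,0,0,0,0],[0,-35,0,0,0,0],[0,-45,0,0,0,0],[0,-20,0,0,0,0]]'; python3 -m inch '[[0,0,0,0,0,0],[0,0,0,0,0,0]]'; python3 -c "
from h import *
snap('side','s18',(170,140,290,260),5)";python3 go.py 653.8 -121.7 160 -21.5
```

```text
time: 19.7
tool_pos: [438.5, -246.0, 1.1]
orientation: [-1.572, -0.002, -0.054]
wrist_force: [0.5, 0.0, 4.3]
opening: 53.2
t 19.7 pos [ 438.49 -245.93   34.1 ] rpy deg [-90.08  -0.11  -3.09] open 53.2 F [0.48 0.05 4.34] T [0.06 0.04 0.01]
rotvec(tool) [ 0. -0.  0.] shift now-axes [-0.01  1.1   0.43] shift in target axes [-0.01  1.1   0.43]
time: 20.2
tool_pos: [438.9, -246.2, 134.2]
orientation: [-1.574, -0.004, -0.054]
wrist_force: [1.2, -0.5, -0.7]
opening: 52.9
time: 20.4
tool_pos: [437.0, -244.7, 129.1]
orientation: [-1.57, 0.001, -0.054]
wrist_force: [-0.1, 0.8, -2.4]
opening: 52.8
t 20.45 pos [ 436.49 -244.25  160.96] rpy deg [-89.88   0.17  -3.08] open 52.9 F [-0.4   0.79 -2.38] T [-0.01  0.    0.02]
rotvec(tool) [-0.    0.32 -0.  ] shift now-axes [210.41   0.65 134.05] shift in target axes [157.27   0.96 193.67]
```

View pics/s18.png

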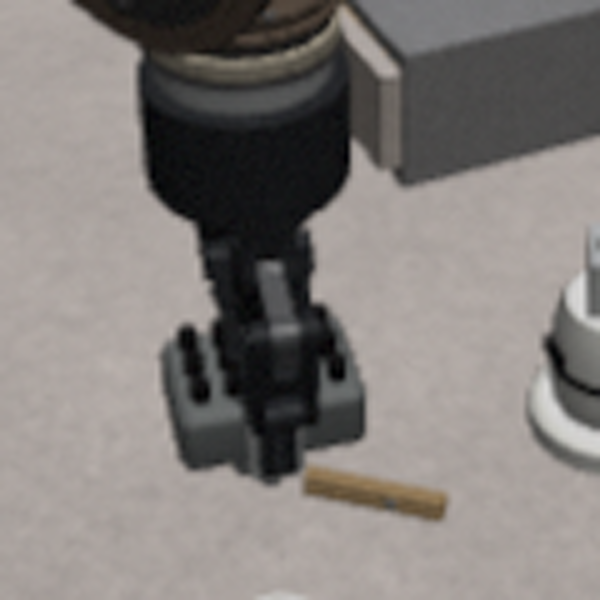

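```bash
python3 -m inch '[[0,-4,0,0,0.107,0],[0,-4,0,0,0.107,0],[0,0,0,0,0.108,0]]'; python3 -m inch '[[25,0,31,0,0,0],[25,0,31,0,0,0],[25,0,31,0,0,0],[25,0,31,0,0,0],[25,0,31,0,0,0]]'; python3 -m inch '[[25,0,30,0,0,0],[0,0,0,0,0,0],[0,0,0,0,0,0],[0,0,0,0,0,0]]'; python3 -c "
from h import *
snap('side','s19',(240,130,340,230),6);snap('top','t19',(220,100,320,200),6)";python3 go.py 653.8 -121.7 160 -21.5
```

```text
time: 20.75
tool_pos: [436.4, -244.2, 135.5]
orientation: [-1.569, 0.004, -0.38]
wrist_force: [0.5, -0.0, -2.1]
opening: 53.1
time: 21.25
tool_pos: [610.3, -145.3, 134.2]
orientation: [-1.571, 0.006, -0.376]
wrist_force: [0.6, 0.3, -1.1]
opening: 52.7
time: 21.65
tool_pos: [643.3, -128.2, 135.6]
orientation: [-1.571, 0.004, -0.376]
wrist_force: [-0.5, 0.5, -1.5]
opening: 53.1
t 21.75 pos [ 643.79 -128.8   169.95] rpy deg [-90.01   0.11 -21.6 ] open 53.1 F [-0.45  1.06 -2.08] T [-0.05 -0.05  0.02]
rotvec(tool) [ 0. -0. -0.] shift now-axes [ 6.71  9.93 10.28] shift in target axes [ 6.71  9.95 10.27]
```

View pics/s19.png

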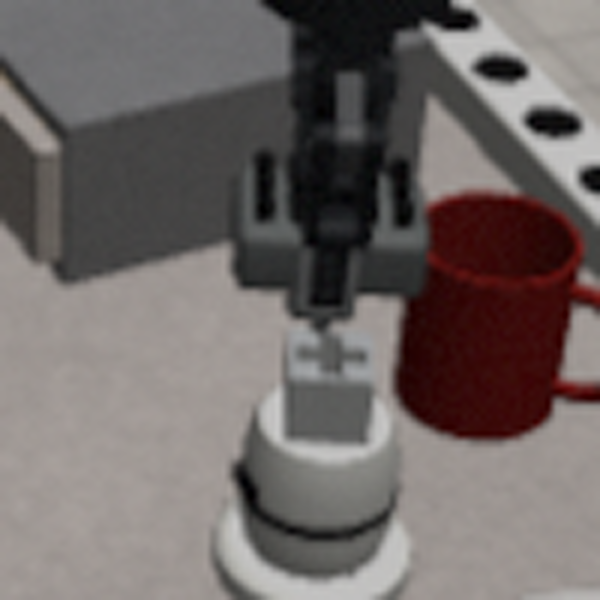

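View pics/t19.png

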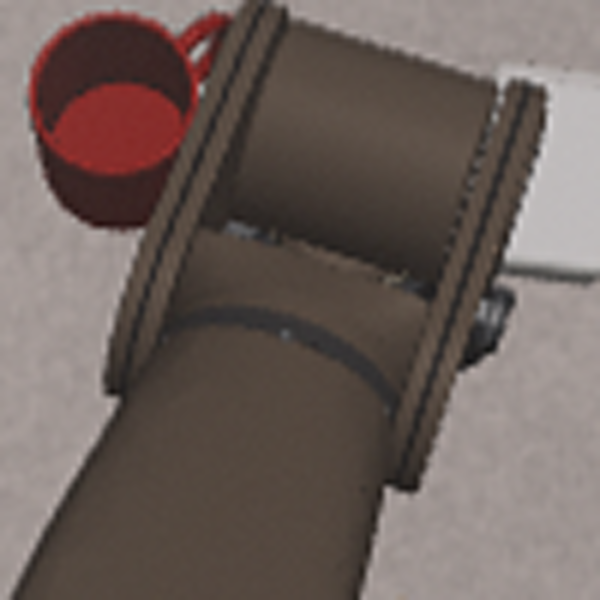

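```bash
python3 -m inch '[[6.7,0,10.3,0,0,0],[0,0,0,0,0,0],[0,0,0,0,0,0],[0,0,0,0,0,0]]'; python3 -c "
from h import *
snap('side','s20',(265,140,325,205),12)";python3 go.py 653.8 -121.7 160 -21.5
```

```text
time: 22.15
tool_pos: [655.1, -121.1, 138.1]
orientation: [-1.571, -0.0, -0.376]
wrist_force: [-0.7, 0.4, -1.9]
opening: 52.7
t 22.2 pos [ 655.   -121.14  171.02] rpy deg [-90.    -0.   -21.54] open 53.0 F [-0.28 -1.09 -1.81] T [ 0.01 -0.03 -0.03]
rotvec(tool) [ 0. -0.  0.] shift now-axes [-0.91 11.02 -0.96] shift in target axes [-0.91 11.02 -0.96]
```

View pics/s20.png

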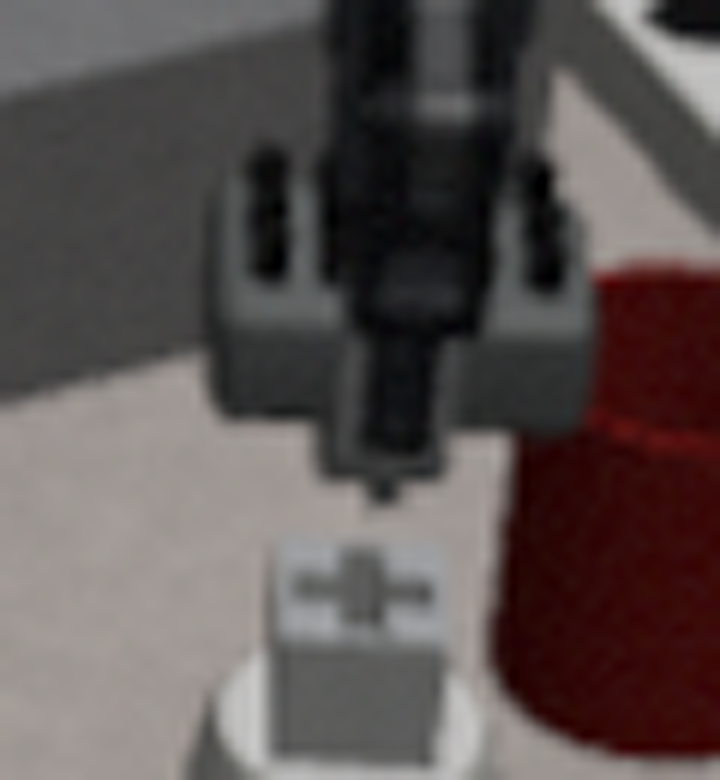

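```bash
python3 - <<'E'
from fit import *
np.set_printoptions(precision=1,suppress=True)
L={"fbl":(-38,-27,-15),"fbr":(38,-27,-15),"ftl":(-38,-27,15),"ftr":(38,-27,15),"stemfront":(0,-14,-41),"stembot":(0,-13,-43),"studL":(-27.5,-15,25),"studR":(27.5,-15,25)}
def pc(p,l,y=np.radians(-21.54)):
    c,s=np.cos(y),np.sin(y)
    q=proj("side",[p[0]+c*l[0]-s*l[1],p[1]+s*l[0]+c*l[1],p[2]+l[2]]);return (q+.5-[265,140])*12-.5
for k,l in L.items(): print(k,pc([655,-121.1,191.9],l))
print("nose");
for l in [(15,0,0),(-15,0,0),(0,15,0),(0,-15,0),(18,-18,0),(-18,-18,0),(18,18,0),(-18,18,0),(0,0,0)]: print(l,pc([653.8,-121.7,120],l))
print("per mm x,y,z", pc([656,-121.1,191.9],(0,0,0))-pc([655,-121.1,191.9],(0,0,0)),pc([655,-120.1,191.9],(0,0,0))-pc([655,-121.1,191.9],(0,0,0)),pc([655,-121.1,192.9],(0,0,0))-pc([655,-121.1,191.9],(0,0,0)))
E
```

```text
fbl [199.8 436.7]
fbr [582.5 455.2]
ftl [209. 311.]
ftr [600.1 329.3]
stemfront [377.7 513. ]
stembot [376.8 518. ]
studL [265.8 237.3]
studR [547.7 250.2]
nose
(15, 0, 0) [430.3 598. ]
(-15, 0, 0) [288.5 590.9]
(0, 15, 0) [357.5 552.5]
(0, -15, 0) [361.2 637.6]
(18, -18, 0) [448.1 650.8]
(-18, -18, 0) [275.2 642. ]
(18, 18, 0) [440.9 548.3]
(-18, 18, 0) [273.5 540.1]
(0, 0, 0) [359.3 594.5]
per mm x,y,z [ 4.6 -0.8] [-2.  -2.6] [ 0.4 -4.1]
```

```bash
python3 -m inch '[[-1,13,-0.9,0,0,0],[0,12,0,0,0,0],[0,0,0,0,0,0],[0,0,0,0,0,0],[0,0,0,0,0,0]]'; python3 -c "
from h import *
snap('side','s21',(265,140,325,205),12)";python3 go.py 653.8 -121.7 144 -21.5
```

```text
time: 22.7
tool_pos: [654.0, -121.6, 113.0]
orientation: [-1.571, -0.0, -0.376]
wrist_force: [-0.4, 0.2, -1.2]
opening: 53.0
t 22.75 pos [ 654.16 -121.65  146.38] rpy deg [-90.    -0.05 -21.53] open 52.8 F [ 0.09 -0.22 -0.92] T [-0.02 -0.05  0.02]
rotvec(tool) [-0. -0.  0.] shift now-axes [-0.32  2.38 -0.17] shift in target axes [-0.32  2.38 -0.17]
```

View pics/s21.png

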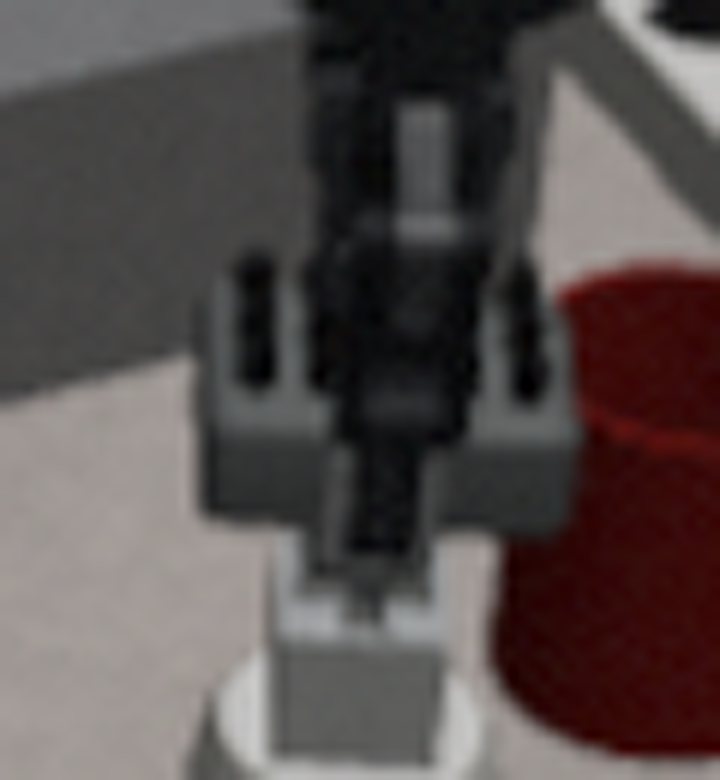

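```bash
python3 -m inch '[[-0.5,3,0,0,0,0],[0,0,0,0,0,0]]';python3 -m inch '[[0,2,0,0,0,0],[0,0,0,0,0,0]]';python3 -m inch '[[0,2,0,0,0,0],[0,0,0,0,0,0]]';python3 go.py 653.8 -121.7 144 -21.5
```

```text
time: 22.95
tool_pos: [653.2, -121.3, 109.8]
orientation: [-1.571, 0.0, -0.376]
wrist_force: [0.3, 0.2, -1.0]
opening: 53.0
time: 23.15
tool_pos: [653.2, -121.3, 107.6]
orientation: [-1.571, 0.0, -0.376]
wrist_force: [-0.3, 0.0, -0.8]
opening: 52.9
time: 23.35
tool_pos: [653.2, -121.3, 105.6]
orientation: [-1.571, 0.001, -0.376]
wrist_force: [-0.2, 0.5, -2.0]
opening: 52.8
t 23.35 pos [ 653.17 -121.29  138.56] rpy deg [-90.     0.03 -21.53] open 52.8 F [-0.21  0.46 -2.04] T [ 0.    0.02 -0.02]
rotvec(tool) [ 0. -0. -0.] shift now-axes [ 0.73 -5.44 -0.15] shift in target axes [ 0.74 -5.44 -0.15]
```

```bash
python3 -m inch '[[0,2,0,0,0,0],[0,0,0,0,0,0]]';python3 -m inch '[[0,2,0,0,0,0],[0,0,0,0,0,0]]';python3 -m inch '[[0,2,0,0,0,0],[0,0,0,0,0,0]]';python3 go.py 653.8 -121.7 144 -21.5
```

```text
time: 23.55
tool_pos: [653.3, -121.3, 103.6]
orientation: [-1.571, 0.0, -0.376]
wrist_force: [1.2, -0.5, -1.6]
opening: 53.1
time: 23.75
tool_pos: [653.3, -121.4, 101.6]
orientation: [-1.571, 0.0, -0.376]
wrist_force: [-0.6, -0.3, -1.6]
opening: 52.9
time: 23.95
tool_pos: [653.3, -121.3, 99.6]
orientation: [-1.571, 0.0, -0.376]
wrist_force: [-0.6, 0.1, -1.3]
opening: 53.0
t 23.95 pos [ 653.33 -121.35  132.64] rpy deg [-90.     0.01 -21.54] open 53.0 F [-0.57  0.09 -1.29] T [-0.01 -0.05  0.02]
rotvec(tool) [-0. -0. -0.] shift now-axes [  0.57 -11.36  -0.15] shift in target axes [  0.57 -11.36  -0.15]
```

```bash
python3 -m inch '[[0,3,0,0,0,0],[0,3,0,0,0,0],[0,0,0,0,0,0]]';python3 -m inch '[[0,3,0,0,0,0],[0,0,0,0,0,0]]';python3 -m inch '[[0,2,0,0,0,0],[0,0,0,0,0,0]]';python3 go.py;python3 -c "
from h import *
snap('side','s22',(265,140,325,205),12)"
```

```text
time: 24.25
tool_pos: [653.3, -121.4, 93.3]
orientation: [-1.571, 0.0, -0.376]
wrist_force: [0.8, -1.0, -2.5]
opening: 52.8
time: 24.45
tool_pos: [653.3, -121.4, 90.5]
orientation: [-1.571, 0.0, -0.376]
wrist_force: [0.9, -0.6, -1.5]
opening: 52.4
time: 24.65
tool_pos: [653.5, -121.3, 89.1]
orientation: [-1.571, -0.0, -0.376]
wrist_force: [-1.1, -0.3, -0.7]
opening: 53.4
t 24.65 pos [ 653.46 -121.35  122.11] rpy deg [-90.    -0.01 -21.53] open 53.4 F [-1.14 -0.33 -0.68] T [-0.02  0.09 -0.02]
```

View pics/s22.png

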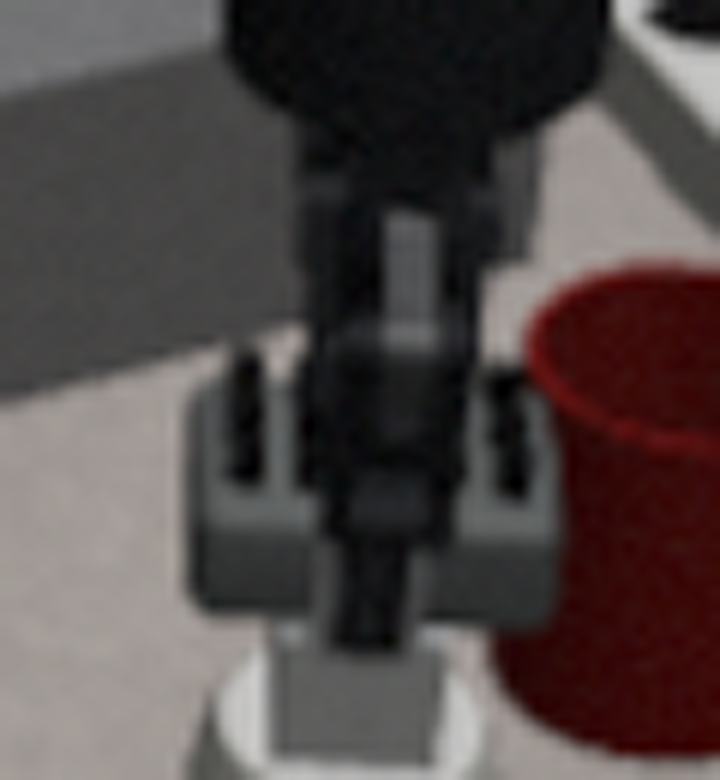

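```bash
python3 -m inch '[[0,2,0,0,0,0],[0,2,0,0,0,0],[0,0,0,0,0,0]]';python3 -m inch '[[0,2,0,0,0,0],[0,0,0,0,0,0]]';python3 -m inch '[[0,1.5,0,0,0,0],[0,0,0,0,0,0]]';python3 -m inch '[[0,1.5,0,0,0,0],[0,0,0,0,0,0]]';python3 go.py
```

```text
time: 25.0
tool_pos: [653.5, -121.4, 85.3]
orientation: [-1.571, -0.0, -0.376]
wrist_force: [-1.4, 0.7, 2.7]
opening: 52.8
time: 25.2
tool_pos: [653.5, -121.4, 83.2]
orientation: [-1.571, -0.0, -0.376]
wrist_force: [-1.2, -0.2, 2.9]
opening: 53.0
time: 25.4
tool_pos: [653.5, -121.4, 81.7]
orientation: [-1.571, -0.0, -0.376]
wrist_force: [-1.3, 0.5, 4.8]
opening: 53.1
time: 25.6
tool_pos: [653.7, -121.4, 81.1]
orientation: [-1.571, -0.0, -0.376]
wrist_force: [-3.6, 0.5, 7.0]
opening: 52.9
t 25.6 pos [ 653.64 -121.43  114.14] rpy deg [-90.01  -0.03 -21.53] open 52.9 F [-3.62  0.54  7.04] T [0.12 0.58 0.05]
```

```bash
python3 -m inch '[[0,1,0,0,0,0],[0,0,0,0,0,0]]';python3 -m inch '[[0,0.5,0,0,0,0],[0,0,0,0,0,0],[0,0,0,0,0,0]]';python3 go.py;python3 -c "
from h import *
snap('side','s23',(265,140,325,205),12);snap('top','t23',None,1)
snap('side','s23f',None,1.5)"; python3 go.py
```

```text
time: 25.8
tool_pos: [653.7, -121.5, 81.1]
orientation: [-1.571, -0.0, -0.376]
wrist_force: [-4.3, 1.3, 10.3]
opening: 52.8
time: 26.1
tool_pos: [653.7, -121.4, 81.0]
orientation: [-1.571, -0.0, -0.376]
wrist_force: [-5.4, 0.6, 12.1]
opening: 52.7
t 26.1 pos [ 653.65 -121.44  114.04] rpy deg [-90.02  -0.02 -21.52] open 52.7 F [-5.42  0.63 12.1 ] T [0.26 1.   0.03]
t 26.25 pos [ 653.67 -121.45  114.08] rpy deg [-90.02  -0.02 -21.52] open 53.0 F [-6.39  1.04 11.46] T [ 0.19  0.98 -0.05]
```

View pics/s23.png

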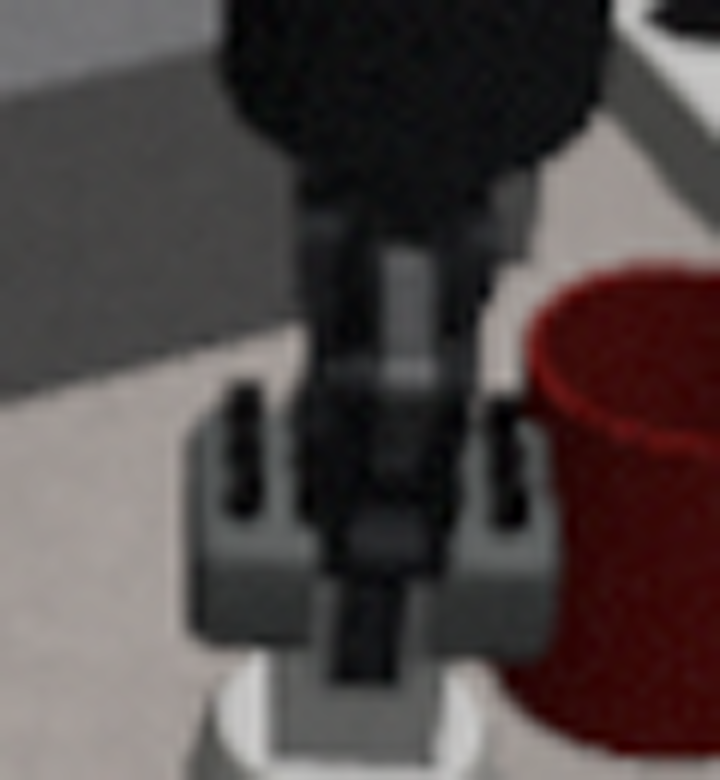

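View pics/s23f.png

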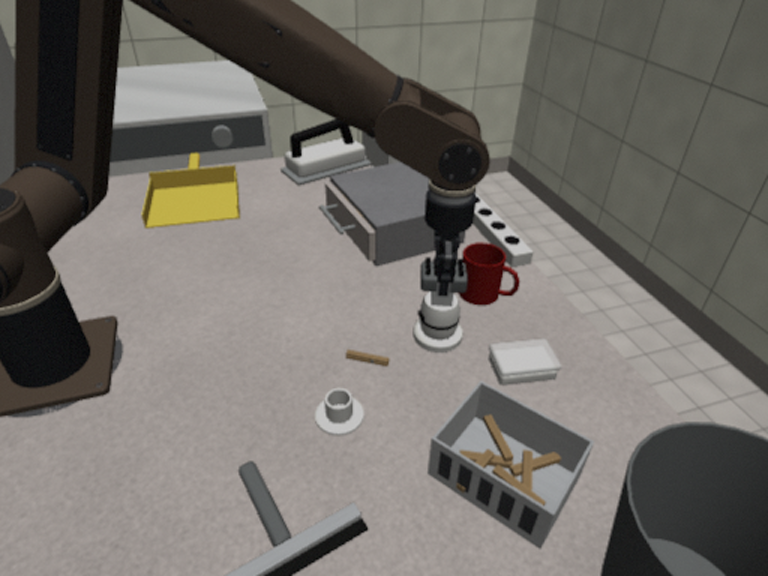

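View pics/t23.png

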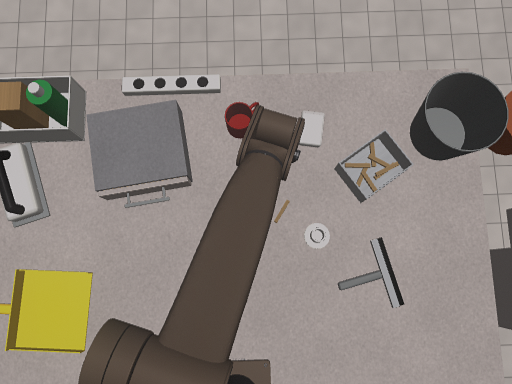

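```bash
python3 -c "
from station import r
r.job_done()
s=r.read_state();print(s['time'],s['tool_pos'],s['wrist_force'],s['opening'])"
```

```text
the job is handed in; nothing more can be done
the job is handed in; nothing more can be done
```

The head change is done and handed in at about 26 s of the 70 s allowed. The round head is in the shut drawer, and the oblong head is meshed in the drive socket and held down.

- **Round head:** I set it standing on the drawer floor, let go, and a picture confirmed it was upright. I then pushed the drawer until it stopped against about 17 N. The handle had moved about 119 mm, close to my 121 mm camera estimate of the opening, and both views showed the front against the cabinet.
- **Oblong head:** I turned it by about 18.5° to line up with the slots. The stem went in with no resistance until the spring.
- **Final press:** The head stopped dead at the height I had predicted for flush, with about 12 N upward on the wrist. That is more than the spring's 6.5 N, so the shoulder is bearing on the nose. I left it gripped at 90 N and did not release.
- **Bystanders:** In the last pictures, the bystanders in view had not moved.

**What disagreed:**
- **Finger length:** The real fingertips sit about 33 mm short of the reported TCP. My first grasp closed on nothing because of it. I measured the gap by touching the worktop, where the force reached about 30 N, and corrected for it afterwards.
- **Camera agreement:** The two cameras differed by 1 to 2 mm on the socket's position, which did not affect the fit.
- **Sideways load:** There is a sideways force of about 6 N on the wrist in the final hold.
- **After handing in:** The state could not be read any more, so my last checks are from just before.

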